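# Line up the door's hinge on its pin and hold it

## Robot

A 7-joint arm with a two-finger parallel gripper is mounted at the origin on the work surface. World frame = base frame: x ahead of the robot, y to its left, z up, the work surface at z = 0. Lengths are in m, angles in rad, forces in N, time in s.
With the tool pointing down it reaches from about 0.4 to 0.9 m from the base axis. Payload 5.6 kg.
Tool frame: the origin (TCP) lies at the very end of the fingers, on their centre line; the grasp point (between the pads) lies 19 mm behind it; z points along the fingers, x is the direction in which the jaws open and shut, and the axes are right-handed (so a half turn about z gives the same grasp; the last joint's range is limited). The gripper opens to 92 mm and grips with 3 to 60 N. Pads are 20 mm wide; open, the fingers measure 128 mm over their backs; the gripper's body (75 mm by 189 mm) begins 69 mm behind the grasp point.
Start: joints at [1.231, 0.468, -0.012, 1.603, 0.006, 1.071, -0.056], TCP at [0.19, -0.622, 0.215] pointing down, gripper open.
Joint ranges: [-2.53, 2.53], [-0.31, 2.02], [-1.57, 1.55], [0.28, 2.44], [-1.29, 4.43], [0.15, 1.84], [-2.92, 2.92]. Speed limits (rad/s): [2.57, 2.57, 3.14, 3.14, 3.14, 3.14, 3.14].

## Interface

Orientations are given as a unit quaternion [w, x, y, z].
In Python, from plant import sensors, vision, env gives the robot as it stands.
- The arm moves only by the tool carry_out, never from a script. Its arguments are lists of equal length, an entry for each row: "xyz": the shift along the tool's x, y, z in mm, a list of three; "turn": the turn, a rotation vector about the tool's x, y, z in degrees, a list of three. In form: {"xyz": [[x, y, z], ...], "turn": [[rx, ry, rz], ...]}. A call has 1 to 10 rows; each row shifts and turns the commanded pose from where the row before left it, along the tool's axes as they then stand; what a row does not reach is not made up. A row lasts 1/10 s, in which the tool goes at most 50 mm and 8.59 degrees, less where a joint would pass 70% of its speed; a pose out of reach is approached as far as the arm can. A call is refused whole if a number of a shift passes 50 or a number of a turn 8.59, either way. A call with a gripper value outside its range is refused whole. "claw" is the gripper command: -1 is fully open, 1 is shut, values between are in proportion, set as the call begins (left out, the last holds). The fingers move at their own pace and stop on an object; "grip_force" is the grip in N (left out, the last holds). Time passes only in rows, so rows that do not move let the fingers close. It gives the time, the measured TCP pose, the force and the opening at its end, in the units of the state.
- sensors.sense(): the state, without advancing time (a new reading comes with each control period).
- vision.get_image(name): name is "side" or "top"; returns a dict with "img" (480x640x3 uint8, red, green, blue), "K" (3x3 intrinsics, pixels), "rvec" (rotation vector, rad) and "tvec" (3), from world to camera coordinates, as OpenCV has them. Camera axes: x right, y down, z forward; pixel columns grow to the right and rows downward; lengths in m; the calibration is good to about 2 mm. A picture is of the moment at which its call begins. There is no depth.
- env.sign_off(): hands the job in, once; it reports no verdict.
Trained networks look in the newest picture that a camera, given by its name, has taken for a name from the list of things; names that differ only in an ending like _2 or _b are one class to them, and where a whole thing is asked for, a point or a joint stands for the part that bears it (a point fixed in the world has none). Each returns a list of dicts, best first, with "p" (0 to 1); they miss things now and then, are a little off and sometimes report something else, mostly with a low value. They report only what shows in the picture. A call takes as long as a camera call. They do not tell look-alikes from the thing itself.
- vision.trace(label, camera): "mask" (480x640 bool, what is visible of it) and "at" ([column, row] as shares, 0 to 1, of the picture: columns of its width, rows of its height, amid what is visible of it).
- vision.mark_of(label, camera): "at" ([column, row] as shares, 0 to 1, of the picture: columns of its width, rows of its height: a listed point, or the origin of a listed thing).
The state is a dict: "t": time; "joint_pos": joint angles; "dq": joint speeds; "tau": joint torques, N m; "eef_pos": TCP position; "ee_rot": TCP orientation; "contact_force": force on the tool from outside, world axes, zero at the start; "ft_torque": the same for the moment, N m; "gripper_width": finger opening in m.
Only numpy, scipy, OpenCV 4.12 (cv2) and the standard library are available. Lean on these libraries where they do the work, as an engineer would, in place of code of your own. Each camera call takes 0.05 s, during which the arm holds its last target.

## Task

Rehang the red bench instrument's door: stand the steel hinge pin fully home in the knuckle on the instrument's jamb block and let go of it, then lift the red door out of its stand and bring its knuckle over the pin, so that the two knuckle holes line up with the pin through them. Finish while holding the door there, still and upright, straight out from the jamb block in line with the fixed hinge leaf, with a gap of about 6 mm between the two knuckles so that a colleague can slip a washer in; do not set it down or let go. Leave the tube rack, the pink tip box and the bottle where they stand.

Things in the scene. Friction and masses are not known exactly. Their poses are not given: they have to be found in the camera images.
- instrument: Red bench instrument, fixed; place and yaw vary. Origin on the bench below its vertical hinge axis, z up. In its frame (mm): hinge axis at x 0, y 0; fixed steel leaf in the y-z plane towards +y, screwed to the aluminium jamb block (x 6 to 50, y 14 to 68, 70 high); red case beyond (x 6 to 206, y 65 to 295, 123 high). The -y side is free: the door belongs there, running out along -y.
- knuckle_top (a point): Mouth centre of the fixed knuckle's hole, on the hinge axis, 70 mm above the bench; axes as the instrument's. The knuckle is an upright steel tube, 24 mm outside diameter, from 30 to 70 mm height, with a blind hole 9 mm in diameter and 30 mm deep, open at the top.
- pin_stand: Blue stand that holds the pin, fixed to the bench, place varies: 60 x 60 x 12 mm foot with an upright tube 40 mm high in all, hole 9 mm in diameter, floor 12 mm above the bench. Origin at the centre of its underside.
- pin_mid (a point): Centre of the loose steel hinge pin: 8 mm diameter, 75 mm long, 30 g, both ends tapered to 5 mm over the last 5 mm, z along its length. It starts upright in the pin stand, its top 47 mm above the stand's tube. Fully home in the fixed knuckle it stands 45 mm proud.
- pin_foot (a point): Centre of the pin's lower end, 37.5 mm below its centre.
- pin_top (a point): Centre of the pin's upper end, 37.5 mm above its centre.
- door_stand: Grey slotted stand for the door, fixed to the bench, place and yaw vary: 110 x 90 mm foot 8 mm thick, two rails up to 33 mm height with a slot 11.5 mm wide between them along the stand's y. Origin at the centre of its underside.
- door_mid (a point): Centre of the loose door's red panel: 10 mm thick (door's x), 110 mm wide (y), 90 mm high (z); door 0.15 to 0.29 kg. Starts upright in the door stand's slot, lower edge 8 mm above the bench. Can be pinched across its thickness at the top edge, 45 mm above this point. Its steel knuckle is on the +y edge, axis 71 mm from here along +y.
- door_bore (a point): Centre of the lower mouth of the door knuckle's hole: +71 mm in y and -15 mm in z (door axes) from the panel's centre, 30 mm above the panel's lower edge. The knuckle is an upright tube of 22 mm outside diameter, 35 mm long upwards from here, through hole 12 mm in diameter. The panel begins 16 mm from its axis.
- tube_rack_mid (a point): Bystander: blue 85 x 125 mm tube rack with clear tubes, 45 mm high; point 20 mm above its underside. Loose, leave alone.
- tip_box_mid (a point): Bystander: pink tip box 84 x 119 mm, 57 mm high; point 28 mm above its underside. Loose, leave alone.
- bottle_mid (a point): Bystander: bottle with blue cap, 60 mm in diameter, 120 mm high; point half-way up. Loose, leave alone.
- door: The door itself (see its centre): same axes, origin on the knuckle's axis at the height of the panel's lower edge.
- pin: The pin itself (see its centre): same axes, origin at its lower end.
Things that resemble listed ones, but are neither listed nor needed, are in the scene too. There is more than one size of the door; the job needs the smallest.

How it is judged:
On the way, in this order (a step that is already met when the one before it is completed fails the run):
1. the pin stands fully home in the fixed knuckle and is let go (z of pin_foot in the frame of knuckle_top below -0.026 m and horizontal distance between pin_foot and knuckle_top below 0.004 m and angle between pin_mid's own z axis and vertical below 0.12 rad and contact force between pin and the fingers below 0.05 N), for 0.2 s.
2. the door's knuckle is over the pin, which reaches through it (horizontal distance between door_bore and knuckle_top below 0.004 m and angle between door_mid's own z axis and vertical below 0.09 rad and z of door_bore in the frame of knuckle_top between -0.002 and 0.02 m), for 0.1 s.
At the end, for the whole second after the job is handed in: Pin 26+ mm deep in the fixed knuckle, within 7 deg of upright; door at rest in the fingers, upright within 5 deg, knuckle axes within 4 mm, gap between knuckles 2 to 11 mm, door straight out in line with the fixed leaf within 11 deg, not touching the instrument (z of pin_foot in the frame of knuckle_top below -0.026 m and horizontal distance between each of pin_foot, door_bore and knuckle_top below 0.004 m and angle between pin_mid's own z axis and vertical below 0.12 rad and angle between door_mid's own z axis and vertical below 0.09 rad and z of door_bore in the frame of knuckle_top between 0.002 and 0.011 m and y of door_mid in the frame of knuckle_top below -0.06 m and x of door_mid in the frame of knuckle_top between -0.0135 and 0.0135 m and contact force between door and the fingers above 1 N and contact force between door and instrument below 0.3 N and linear speed of door below 0.02 m/s); the arm keeps its last pose, push and grip.
It fails at once if the tube rack is pushed more than 25 mm or tipped over (distance of tube_rack_mid from where it was at the start of the episode above 0.025 m or angle between tube_rack_mid's own z axis and vertical above 0.35 rad).
It fails at once if the tip box is pushed more than 25 mm or tipped over (distance of tip_box_mid from where it was at the start of the episode above 0.025 m or angle between tip_box_mid's own z axis and vertical above 0.35 rad).
It fails at once if the bottle is pushed more than 25 mm or tipped over (distance of bottle_mid from where it was at the start of the episode above 0.025 m or angle between bottle_mid's own z axis and vertical above 0.35 rad).
It also fails if it takes over 61 s, if anything falls off the work surface, if the arm or the gripper's body presses on something with over 40 N, if the wrist force passes 120 N, or if a joint passes its speed limit or range.

## Working session

There is one attempt and no reset: what is moved stays moved. The work goes in short steps, Python scripts to look and compute and a tool call to move; the robot and the scene stay as the last step left them, time stands still between calls to the robot, and variables do not carry over. Pictures are saved under pics/ and viewed, and the job is handed in when it is done.

Besides the shell and the picture viewer there is one more tool, called as a command line: name --argument value ..., lists and objects as JSON in quotes. carry_out: Moves the arm, as the interface text tells. Its arguments: {"type":"object","properties":{"xyz":{"type":"array","items":{"type":"array","items":{"type":"number"}}},"turn":{"type":"array","items":{"type":"array","items":{"type":"number"}}},"claw":{"type":"number"},"grip_force":{"type":"number"}},"required":["xyz","turn"]}

```bash
ls; mkdir -p pics
python3 - <<'E'
from plant import sensors, vision, env
import cv2
s=sensors.sense(); print(s)
for n in ("side","top"):
    d=vision.get_image(n); cv2.imwrite(f"pics/{n}0.png",d["img"][:,:,::-1]); print(n,d["K"],d["rvec"],d["tvec"])
E
```

```text
pics
{'t': 0.0, 'joint_pos': array([ 1.23101187,  0.46839611, -0.01161393,  1.60361966,  0.00604289,
        1.07140775, -0.05631252]), 'dq': array([ 0.0010136 ,  0.00076157,  0.00065245, -0.00038684,  0.00171455,
        0.00021388,  0.00086779]), 'tau': array([-3.87845039e-04, -5.20566308e+01, -1.32356747e-02, -2.43748838e+01,
       -5.68162906e-02,  1.73949986e-02,  1.65327106e-04]), 'eef_pos': array([ 0.18984528, -0.62104247,  0.21362973]), 'ee_rot': array([-4.69043985e-04,  8.03866192e-01, -5.94809497e-01, -7.66391313e-04]), 'contact_force': array([-0.59368115, -0.23994179, -0.21720227]), 'ft_torque': array([-0.04424506,  0.03469152,  0.01685127]), 'gripper_width': 0.09183897536740794}
side [[458.31354076   0.         318.22495814]
 [  0.         458.31354076 235.23633387]
 [  0.           0.           1.        ]] [ 0.35627309 -2.59040862  1.463324  ] [0.5139677  0.22847974 0.84322133]
top [[595.37057983   0.         317.30695592]
 [  0.         595.37057983 241.01573732]
 [  0.           0.           1.        ]] [ 2.14438603 -2.13204288  0.19481667] [-0.18052616  0.56475961  1.13511394]
```

View pics/side0.png

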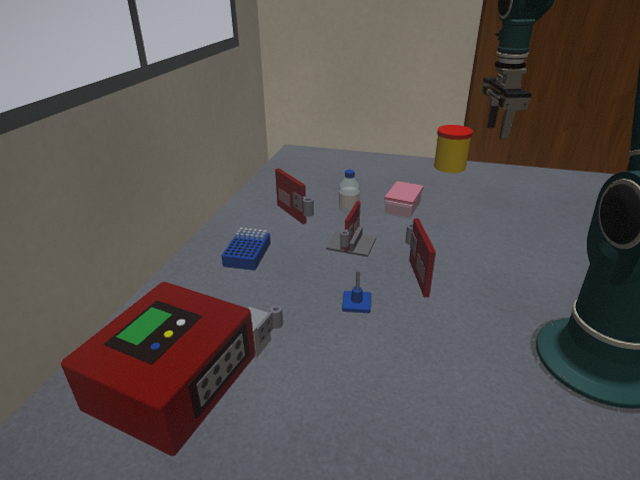

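View pics/top0.png

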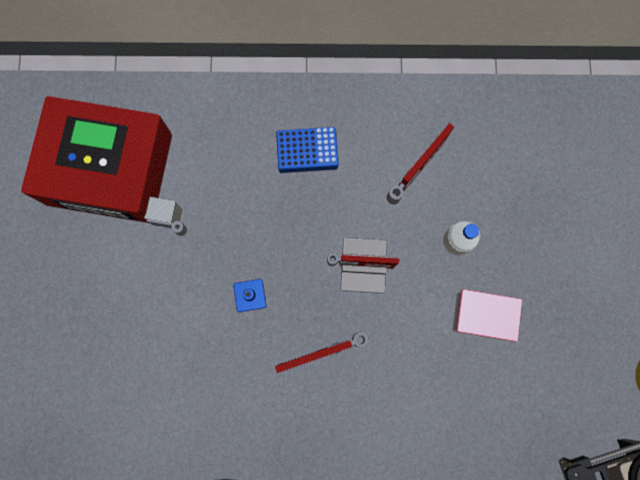

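Two pictures: instrument with knuckle at side (277,316) / top (178,228); pin stand at side (357,298) / top (249,295); three red doors at top (427,155), (365,262), (315,356). Only the middle one, (365,262) in top and (350,225) in side, stands in the grey slotted stand and looks smallest; I'll confirm this by measurement and a crop.

```bash
cat > h.py <<'E'
import numpy as np, cv2
from scipy.optimize import least_squares
from plant import sensors, vision, env
CAM={}
def img(n,save=None):
    d=vision.get_image(n); CAM[n]=d
    if save: cv2.imwrite(save,d["img"][:,:,::-1])
    return d
def proj(n,P):
    d=CAM[n]; return cv2.projectPoints(np.atleast_2d(np.array(P,float)),np.array(d["rvec"]),np.array(d["tvec"]),d["K"],None)[0].reshape(-1,2)
def ray(n,uv):
    d=CAM[n]; R=cv2.Rodrigues(np.array(d["rvec"]))[0]; C=-R.T@np.array(d["tvec"])
    v=R.T@np.linalg.inv(d["K"])@np.array([uv[0],uv[1],1.]); return C,v/np.linalg.norm(v)
def onz(n,uv,z):
    C,v=ray(n,uv); return C+v*(z-C[2])/v[2]
def tri(a,b,z=None):
    # a=uv side, b=uv top
    f=lambda P: np.r_[proj("side",P)[0]-a, proj("top",P)[0]-b]
    r=least_squares(f,onz("top",b,0.05)); return r.x,r.fun
def marks(label,n):
    return [(round(m["p"],2),np.array(m["at"])*[640,480]) for m in vision.mark_of(label,n)]
E
python3 - <<'E'
from h import *
np.set_printoptions(precision=4,suppress=True)
for n in("side","top"):
    img(n)
    for l in ("instrument","knuckle_top","pin_stand","pin_mid","pin_foot","pin_top","door_stand","door_mid","door_bore","door","tube_rack_mid","tip_box_mid","bottle_mid"):
        print(n,l,[(p,u.round(1).tolist()) for p,u in marks(l,n)])
d=CAM["side"]["img"]; cv2.imwrite("pics/cs.png",cv2.resize(d[160:320,240:450,::-1],None,fx=3.5,fy=3.5,interpolation=cv2.INTER_CUBIC))
d=CAM["top"]["img"]; cv2.imwrite("pics/ct.png",cv2.resize(d[110:390,140:470,::-1],None,fx=2.1,fy=2.1,interpolation=cv2.INTER_CUBIC))
E
```

```text
side instrument [(0.94, [277.4, 331.7])]
side knuckle_top [(0.75, [277.6, 311.7]), (0.38, [404.3, 202.5])]
side pin_stand [(0.88, [355.3, 300.3]), (0.44, [248.6, 250.3])]
side pin_mid [(0.67, [402.3, 200.3]), (0.52, [354.5, 287.6])]
side pin_foot [(0.38, [355.6, 298.9])]
side pin_top [(0.38, [357.5, 269.4])]
side door_stand [(0.62, [350.6, 245.1]), (0.51, [247.9, 248.7])]
side door_mid [(0.8, [421.4, 258.7]), (0.68, [287.5, 195.6])]
side door_bore [(0.96, [347.7, 246.6]), (0.78, [309.5, 212.6]), (0.77, [410.6, 242.4])]
side door [(0.83, [307.9, 224.7]), (0.74, [409.3, 255.1]), (0.67, [343.2, 255.2])]
side tube_rack_mid [(0.86, [246.5, 248.0]), (0.69, [354.9, 299.8]), (0.66, [354.9, 272.5])]
side tip_box_mid [(0.94, [403.2, 199.5])]
side bottle_mid [(0.58, [346.5, 189.6]), (0.27, [347.6, 247.7])]
top instrument [(0.91, [186.0, 231.8]), (0.4, [247.9, 295.4])]
top knuckle_top [(0.73, [184.9, 232.3]), (0.68, [174.5, 224.2])]
top pin_stand [(0.62, [247.8, 296.1]), (0.26, [248.1, 294.6])]
top pin_mid [(0.56, [246.8, 293.5]), (0.31, [309.4, 149.5]), (0.28, [363.7, 262.4])]
top pin_foot [(0.49, [249.0, 297.3]), (0.24, [246.7, 290.4])]
top pin_top [(0.39, [248.9, 291.7])]
top door_stand [(0.81, [364.7, 263.7])]
top door_mid [(0.83, [367.0, 261.5]), (0.78, [312.7, 355.6]), (0.76, [422.5, 160.6])]
top door_bore [(0.67, [356.3, 338.3]), (0.59, [327.7, 261.9]), (0.56, [393.2, 195.2])]
top door [(0.9, [329.2, 262.2]), (0.75, [389.6, 201.3]), (0.6, [357.5, 338.9])]
top tube_rack_mid [(0.73, [306.8, 149.6])]
top tip_box_mid [(0.69, [484.3, 315.4])]
top bottle_mid [(0.71, [464.3, 236.8])]
```

View pics/cs.png

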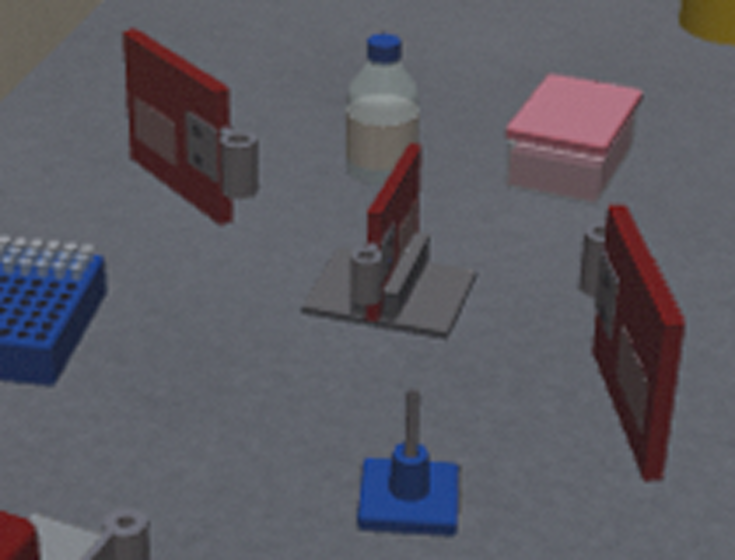

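View pics/ct.png

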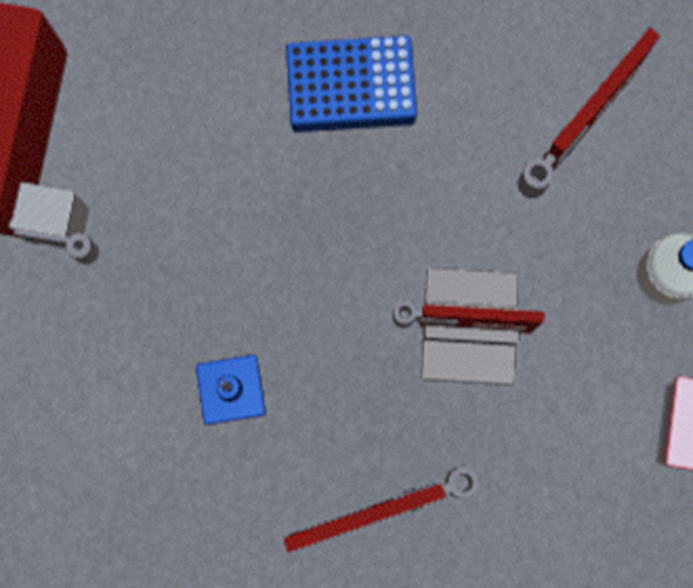

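The middle door (crop: only one in the grey stand, shortest panel of the three) is the one meant: the others' panels are visibly longer. Now fine measurement.

Run:
```python
from h import *
np.set_printoptions(precision=4,suppress=True)
for n in("side","top"): img(n); print(n,ray(n,(320,240)))
def crop(n,u,v,w,h=None,f=8):
    c=CAM[n]["img"][v-h:v+h,u-w:u+w,::-1]; return cv2.resize(c,None,fx=f,fy=f,interpolation=cv2.INTER_CUBIC)
a=crop("top",178,225,25,18); b=crop("top",249,295,25,18)
c=crop("side",277,320,25,18); d=crop("side",357,285,25,30)[96:384]
print([x.shape for x in (a,b,c,d)])
cv2.imwrite("pics/z1.png",np.vstack([np.hstack([a,b]),np.hstack([c,crop("side",357,285,25,18)])]))
cv2.imwrite("pics/z2.png",crop("top",365,262,48,35,8))
```

```text
side (array([0.3218, 0.7215, 0.635 ]), array([ 0.2355, -0.8186, -0.5239]))
top (array([ 0.3657, -0.1636,  1.2163]), array([ 0.1706, -0.016 , -0.9852]))
[(288, 400, 3), (288, 400, 3), (288, 400, 3), (288, 400, 3)]
```

View pics/z1.png

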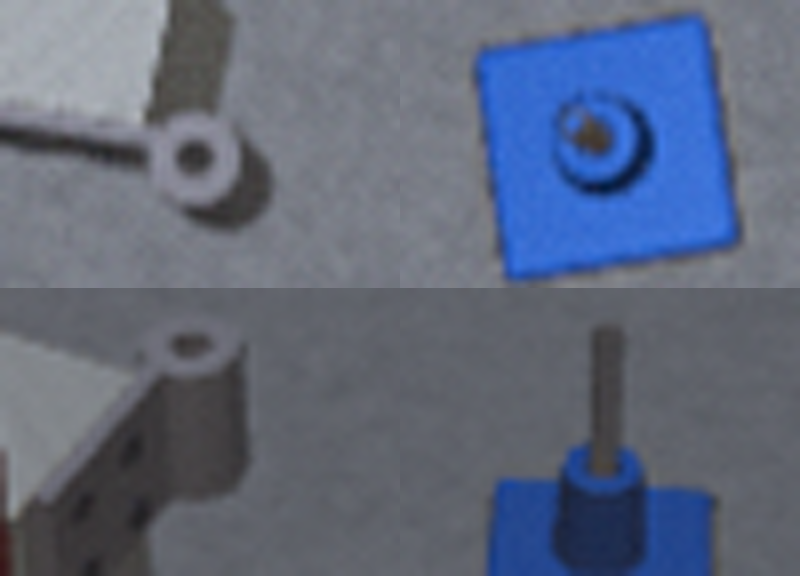

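View pics/z2.png

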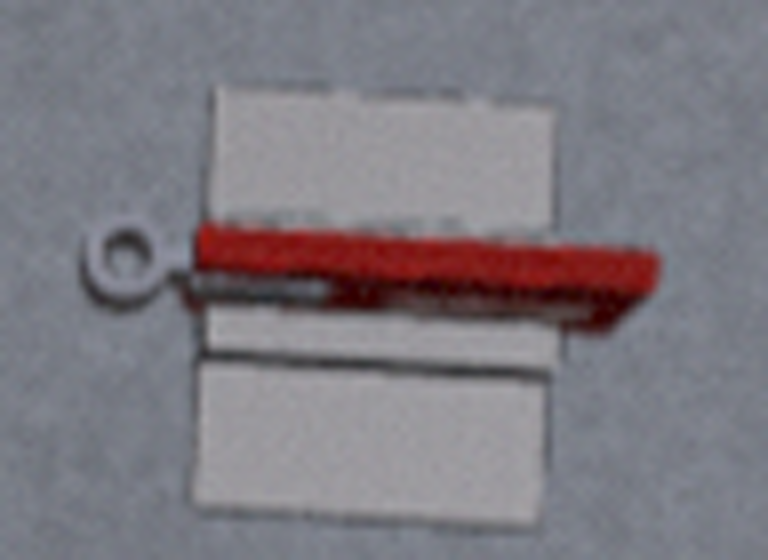

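Run:
```python
from h import *
np.set_printoptions(precision=4,suppress=True)
for n in("side","top"): img(n)
def rep(nm,s,t,z):
    print(nm,"tri",*tri(np.array(s),np.array(t)),"top@z",onz("top",t,z),"side@z",onz("side",s,z))
rep("knuckle",(275.3,308.7),(176.9,226.2),.07)
rep("pintop",(357.4,271.8),(245.8,291.3),.087)
a=onz("top",(341.2,257.4),.098);b=onz("top",(398.7,260.6),.098);print("door panel ends",a,b,np.linalg.norm(a-b),"mid",(a+b)/2)
k=onz("top",(332.2,257.8),.073);print("door knuckle",k, np.linalg.norm((k-(a+b)/2)[:2]),"yaw",np.degrees(np.arctan2(*(k-b)[[1,0]])))
# door stand corners top at z=.008 : crop->px
def px(c): return np.array([317+(c[0]+.5)/8-.5,227+(c[1]+.5)/8-.5])
cs=[onz("top",px(c),.008) for c in((217,85),(556,108),(540,522),(195,503))]
print("stand",np.array(cs),np.mean(cs,0))
s=CAM["side"]["img"]
c=s[195:262,325:385,::-1];cv2.imwrite("pics/z3.png",cv2.resize(c,None,fx=9,fy=9,interpolation=cv2.INTER_CUBIC))
c=CAM["top"]["img"][190:240,130:200,::-1];cv2.imwrite("pics/z4.png",cv2.resize(c,None,fx=10,fy=10,interpolation=cv2.INTER_CUBIC))
```

```text
knuckle tri [0.5903 0.0981 0.0687] [ 0.1329  0.031  -0.0271 -0.1381] top@z [0.5897 0.0978 0.07  ] side@z [0.5899 0.0995 0.07  ]
pintop tri [ 0.4619 -0.0414  0.0825] [-0.1474 -0.0238  0.0147  0.1371] top@z [ 0.4617 -0.0418  0.087 ] side@z [ 0.4604 -0.0351  0.087 ]
door panel ends [ 0.5262 -0.2222  0.098 ] [ 0.5208 -0.3314  0.098 ] 0.10934849924900801 mid [ 0.5235 -0.2768  0.098 ]
door knuckle [ 0.5289 -0.206   0.073 ] 0.07097341948479542 yaw 86.29638902398625
stand [[ 0.5812 -0.2321  0.008 ]
 [ 0.5758 -0.3196  0.008 ]
 [ 0.469  -0.3139  0.008 ]
 [ 0.4734 -0.2262  0.008 ]] [ 0.5249 -0.273   0.008 ]
```

View pics/z3.png

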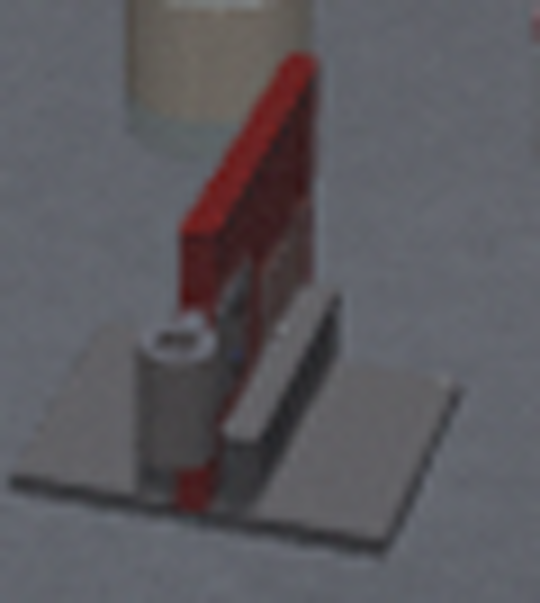

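View pics/z4.png

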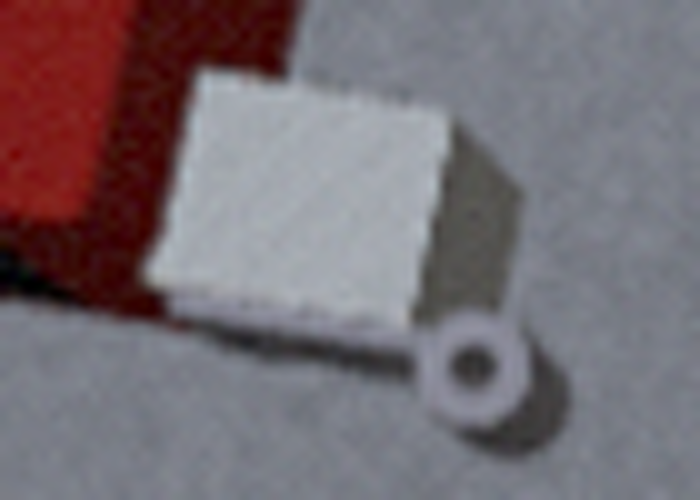

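Run:
```python
from h import *
np.set_printoptions(precision=4,suppress=True)
for n in("side","top"): img(n)
def px(c,o,f): return np.array([o[0]+(c[0]+.5)/f-.5,o[1]+(c[1]+.5)/f-.5])
# instrument fit
cor=[((50,68),(195,72)),((50,14),(450,118)),((6,14),(410,325)),((6,68),(145,285)),((0,0),(474,366))]
uv=np.array([px(c,(130,190),10) for _,c in cor]); L=np.array([l for l,_ in cor])/1e3
W=lambda p:np.array([[p[0]+np.cos(p[2])*x-np.sin(p[2])*y,p[1]+np.sin(p[2])*x+np.cos(p[2])*y,.07] for x,y in L])
r=least_squares(lambda p:((proj("top",W(p))-uv)*np.array([1,1,1,1,2])[:,None]).ravel(),[.59,.098,-.1])
print("instr",r.x,np.degrees(r.x[2]),r.fun.round(2))
# pin stand
cs=np.array([onz("top",px((c[0]-400,c[1]),(224,277),8),.012) for c in((477,48),(705,13),(742,240),(510,280))]);print(cs,"foot centre",cs.mean(0))
t=px((597-400,145),(224,277),8);print("tube top",onz("top",t,.04))
s=px((605-400,468-288),(332,267),8);print("tube side",onz("side",s,.04))
c=cs.mean(0)
for z in(.04,.087):print(z,proj("top",[c[0],c[1],z]),proj("side",[c[0],c[1],z]))
x=CAM["side"]["img"][262:317,335:380,::-1];y=CAM["top"]["img"][270:320,228:273,::-1]
x=cv2.resize(x,None,fx=10,fy=10,interpolation=cv2.INTER_CUBIC);y=cv2.resize(y,None,fx=10,fy=10,interpolation=cv2.INTER_CUBIC)
cv2.imwrite("pics/z5.png",x);cv2.imwrite("pics/z6.png",y)
```

```text
instr [ 0.5894  0.0974 -0.1547] -8.861348369113749 [-0.84 -0.38  0.6  -0.67  0.13  0.23 -0.48 -0.12  0.3   0.46]
[[ 0.4857 -0.0078  0.012 ]
 [ 0.4949 -0.0652  0.012 ]
 [ 0.4376 -0.0757  0.012 ]
 [ 0.4273 -0.0177  0.012 ]] foot centre [ 0.4614 -0.0416  0.012 ]
tube top [ 0.4591 -0.0416  0.04  ]
tube side [ 0.46   -0.0388  0.04  ]
0.04 [[248.2167 293.5219]] [[356.8122 288.1525]]
0.087 [[245.6887 291.4884]] [[357.584  269.9439]]
```

View pics/z5.png

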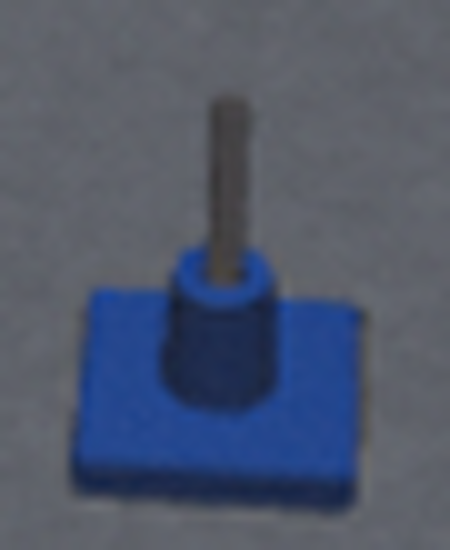

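View pics/z6.png

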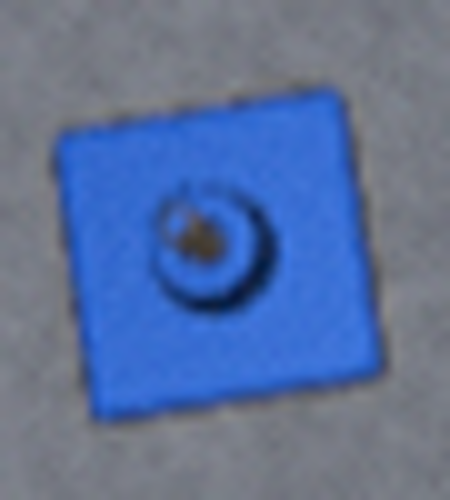

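```bash
cat >> h.py <<'E'
from scipy.spatial.transform import Rotation as Rn
def toolR(yaw): # tool down, jaw x along world yaw(deg)
    c,s=np.cos(np.radians(yaw)),np.sin(np.radians(yaw)); return Rn.from_matrix([[c,s,0],[s,-c,0],[0,0,-1]])
def cur():
    s=sensors.sense(); q=s["ee_rot"]; return s,np.array(s["eef_pos"]),Rn.from_quat([q[1],q[2],q[3],q[0]])
def go(xyz,yaw):
    s,p,R=cur(); T=toolR(yaw)
    x=R.apply([1,0,0])
    print("t",round(s["t"],2),"pos",(p*1e3).round(1),"yaw",np.degrees(np.arctan2(x[1],x[0])).round(2),"tilt z",R.apply([0,0,1]).round(4),"F",s["contact_force"].round(2),"w",round(s["gripper_width"],4))
    print("shift in current axes mm",(R.inv().apply(np.array(xyz)-p)*1e3).round(1),"in target axes",(T.inv().apply(np.array(xyz)-p)*1e3).round(1),"turn deg",np.degrees((R.inv()*T).as_rotvec()).round(2))
E
python3 - <<'E'
from h import *
go([.4615,-.0415,.15],-6)
E
```

```text
t 1.8 pos [ 190.1 -621.6  214.6] yaw -73.0 tilt z [-0.e+00 -1.e-04 -1.e+00] F [-0.5  -0.18 -0.83] w 0.092
shift in current axes mm [-475.4 -429.2   64.6] in target axes [ 209.3 -605.3   64.6] turn deg [  0.  -0. -67.]
```

carry_out --xyz '[[0,0,0],[0,0,0],[0,0,0],[0,0,0],[0,0,0],[0,0,0],[0,0,0],[0,0,0]]' --turn '[[0,0,-8.4],[0,0,-8.4],[0,0,-8.4],[0,0,-8.4],[0,0,-8.4],[0,0,-8.4],[0,0,-8.4],[0,0,-8.2]]' --claw -0.3

```text
t: 2.6
eef_pos: [0.19, -0.6216, 0.2146]
ee_rot: [0.0, 0.999, -0.049, -0.0]
contact_force: [0.1, 0.2, -0.5]
gripper_width: 0.06
```

carry_out --xyz '[[20,-40,0],[20,-40,0],[20,-40,0],[20,-40,0],[20,-40,0],[20,-40,0],[20,-40,0],[20,-40,0],[20,-40,0],[20,-40,0]]' --turn '[[0,0,0],[0,0,0],[0,0,0],[0,0,0],[0,0,0],[0,0,0],[0,0,0],[0,0,0],[0,0,0],[0,0,0]]'

```text
t: 3.6
eef_pos: [0.4315, -0.2433, 0.215]
ee_rot: [0.0, 0.999, -0.053, 0.0]
contact_force: [0.9, -0.8, -0.4]
gripper_width: 0.0599
```

```bash
python3 -c "
from h import *
go([.4615,-.0415,.15],-6)"
```

```text
t 3.6 pos [ 431.5 -243.3  215. ] yaw -6.02 tilt z [ 6.e-04 -8.e-04 -1.e+00] F [ 0.95 -0.75 -0.41] w 0.0599
shift in current axes mm [   8.6 -203.9   64.8] in target axes [   8.7 -203.8   65. ] turn deg [ 0.04 -0.04 -0.02]
```

carry_out --xyz '[[2,-40,10],[2,-40,10],[2,-40,10],[2,-40,10],[0,-34,10],[0,0,0]]' --turn '[[0,0,0],[0,0,0],[0,0,0],[0,0,0],[0,0,0],[0,0,0]]'

```text
t: 4.2
eef_pos: [0.4587, -0.0478, 0.164]
ee_rot: [-0.001, 0.999, -0.048, -0.001]
contact_force: [-0.3, -0.2, -0.6]
gripper_width: 0.06
```

```bash
python3 -c "
from h import *
go([.4615,-.0415,.05],-6)
img('side','pics/s1.png');img('top','pics/t1.png')
a=cv2.imread('pics/s1.png')[170:330,260:460];b=cv2.imread('pics/t1.png')[210:370,160:360]
cv2.imwrite('pics/c1.png',np.vstack([cv2.resize(x,None,fx=3.7,fy=1.85*1.0) if 0 else cv2.resize(x,None,fx=1.85*2,fy=1.85*2)[:300*2] for x in (a,b)])[:1200])
cv2.imwrite('pics/c1.png',np.hstack([cv2.resize(x,(400,320),interpolation=cv2.INTER_CUBIC) for x in (a,b)]))
"
```

```text
t 4.2 pos [458.7 -47.8 164. ] yaw -5.55 tilt z [-0.001  0.002 -1.   ] F [-0.32 -0.19 -0.58] w 0.06
shift in current axes mm [  2.4  -6.3 114. ] in target axes [  2.2  -6.5 114. ] turn deg [-0.11  0.07  0.45]
```

View pics/c1.png

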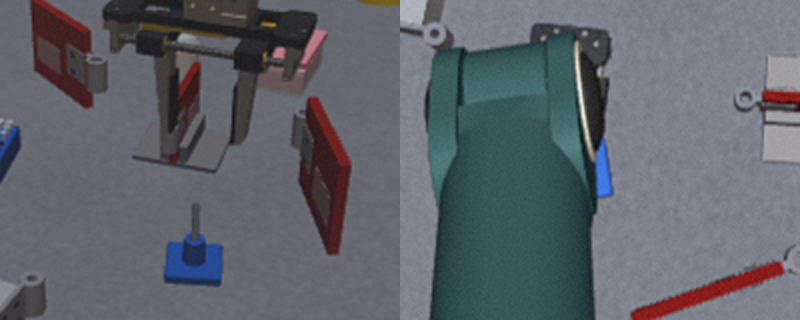

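carry_out --xyz '[[2,-5,10],[0,0,20],[0,0,20],[0,0,20],[0,0,0],[0,0,0]]' --turn '[[0,0,0],[0,0,0],[0,0,0],[0,0,0],[0,0,0],[0,0,0]]'

```text
t: 4.9
eef_pos: [0.4615, -0.0485, 0.0945]
ee_rot: [-0.0, 0.999, -0.053, -0.0]
contact_force: [0.8, 1.1, -1.4]
gripper_width: 0.0597
```

```bash
python3 -c "
from h import *
go([.4615,-.0415,.05],-6)
img('side','pics/s2.png')
a=cv2.imread('pics/s2.png')[200:330,290:430]
cv2.imwrite('pics/c2.png',cv2.resize(a,None,fx=4.5,fy=4.5,interpolation=cv2.INTER_CUBIC))
p=np.array([.4615,-.0415]);s,e,R=cur()
print(proj('side',[[*p,.087],[*p,.04],e]))
"
```

```text
t 4.9 pos [461.5 -48.5  94.5] yaw -6.08 tilt z [-6.e-04  1.e-04 -1.e+00] F [ 0.81  1.1  -1.44] w 0.0597
shift in current axes mm [-0.7 -6.9 44.5] in target axes [-0.8 -6.9 44.5] turn deg [-0.    0.03 -0.08]
[[357.51452343 269.96350048]
 [356.74445594 288.17267241]
 [358.08711001 264.86687628]]
```

View pics/c2.png

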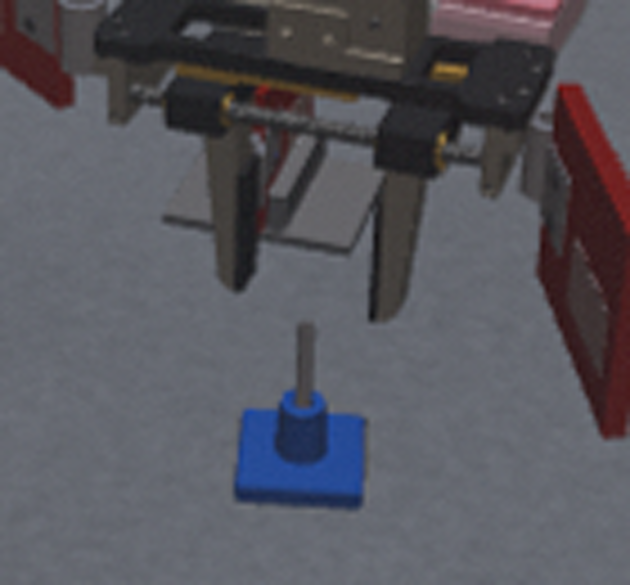

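carry_out --xyz '[[-0.5,-3.5,0],[0,-3.5,0],[0,0,15],[0,0,15],[0,0,14],[0,0,0],[0,0,0]]' --turn '[[0,0,0],[0,0,0],[0,0,0],[0,0,0],[0,0,0],[0,0,0],[0,0,0]]'

```text
t: 5.65
eef_pos: [0.4618, -0.0405, 0.0507]
ee_rot: [-0.0, 0.999, -0.052, -0.0]
contact_force: [0.7, -0.1, 0.2]
gripper_width: 0.0599
```

```bash
python3 -c "
from h import *
go([.4615,-.0415,.05],-6)
img('side','pics/s3.png')
a=cv2.imread('pics/s3.png')[200:330,290:430]
cv2.imwrite('pics/c3.png',cv2.resize(a,None,fx=4.5,fy=4.5,interpolation=cv2.INTER_CUBIC))
"
```

```text
t 5.65 pos [461.8 -40.5  50.7] yaw -5.98 tilt z [-2.e-04  1.e-04 -1.e+00] F [ 0.72 -0.11  0.17] w 0.0599
shift in current axes mm [-0.2  1.   0.7] in target axes [-0.2  1.   0.7] turn deg [-0.01  0.01  0.02]
```

View pics/c3.png

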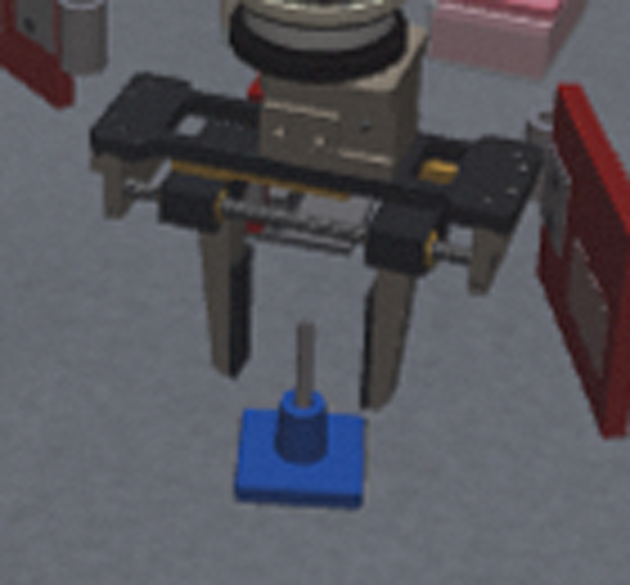

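carry_out --xyz '[[0,1,0],[0,0,0],[0,0,0],[0,0,0],[0,0,0],[0,0,0],[0,0,0],[0,0,0]]' --turn '[[0,0,0],[0,0,0],[0,0,0],[0,0,0],[0,0,0],[0,0,0],[0,0,0],[0,0,0]]' --claw 1 --grip_force 25

```text
t: 6.5
eef_pos: [0.4615, -0.0418, 0.0505]
ee_rot: [0.0, 0.999, -0.052, -0.0]
contact_force: [-0.5, -0.4, 0.3]
gripper_width: 0.0076
```

```bash
python3 -c "
from h import *
go([.4615,-.0415,.13],-6)
img('side','pics/s4.png')
a=cv2.imread('pics/s4.png')[200:330,290:430]
cv2.imwrite('pics/c4.png',cv2.resize(a,None,fx=4.5,fy=4.5,interpolation=cv2.INTER_CUBIC))
"
```

```text
t 6.5 pos [461.5 -41.8  50.5] yaw -6.0 tilt z [-3.e-04 -1.e-04 -1.e+00] F [-0.5  -0.41  0.32] w 0.0076
shift in current axes mm [ -0.1  -0.3 -79.5] in target axes [ -0.   -0.3 -79.5] turn deg [0.01 0.02 0.  ]
```

View pics/c4.png

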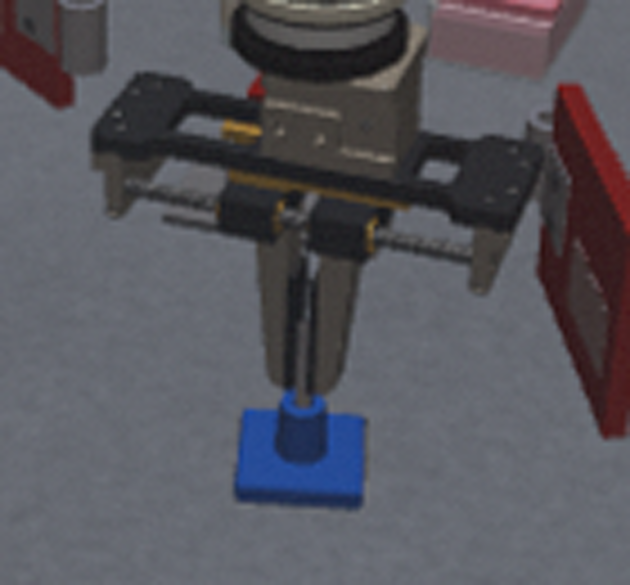

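carry_out --xyz '[[0,0,-5],[0,0,-15],[0,0,-20],[0,0,-20],[0,0,-25],[0,0,0],[0,0,0]]' --turn '[[0,0,0],[0,0,0],[0,0,0],[0,0,0],[0,0,0],[0,0,0],[0,0,0]]'

```text
t: 7.25
eef_pos: [0.4617, -0.042, 0.1358]
ee_rot: [0.0, 0.999, -0.052, 0.0]
contact_force: [0.1, -0.7, -1.0]
gripper_width: 0.0072
```

```bash
python3 -c "
from h import *
go([.5895,.0976,.135],-6)
img('side','pics/s5.png')
a=cv2.imread('pics/s5.png')[200:330,290:430]
cv2.imwrite('pics/c5.png',cv2.resize(a,None,fx=4.5,fy=4.5,interpolation=cv2.INTER_CUBIC))
"
```

```text
t 7.25 pos [461.7 -42.  135.8] yaw -6.01 tilt z [ 9.e-04 -6.e-04 -1.e+00] F [ 0.09 -0.72 -0.98] w 0.0072
shift in current axes mm [ 112.4 -152.2    0.8] in target axes [ 112.5 -152.2    0.8] turn deg [ 0.03 -0.06 -0.01]
```

View pics/c5.png

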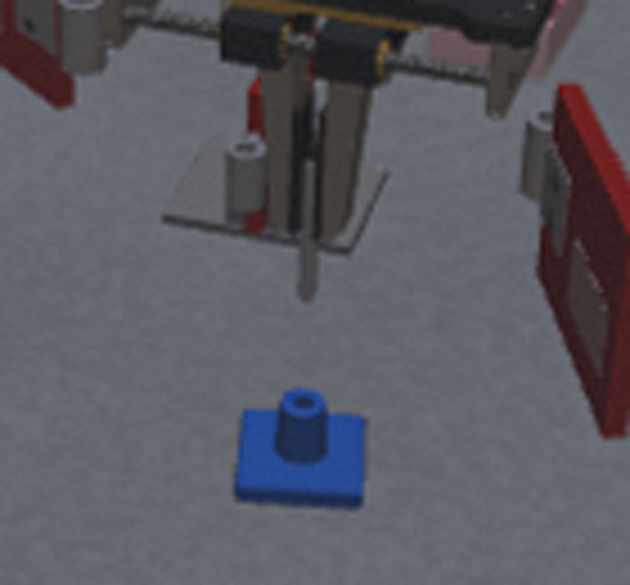

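carry_out --xyz '[[14,-19,0],[14,-19,0],[14,-19,0],[14,-19,0],[14,-19,0],[14,-19,0],[14,-19,0],[14,-19,0],[0,0,0],[0,0,0]]' --turn '[[0,0,0],[0,0,0],[0,0,0],[0,0,0],[0,0,0],[0,0,0],[0,0,0],[0,0,0],[0,0,0],[0,0,0]]'

```text
t: 8.3
eef_pos: [0.5877, 0.0975, 0.1339]
ee_rot: [0.0, 0.999, -0.052, -0.002]
contact_force: [-1.4, -0.7, -1.0]
gripper_width: 0.007
```

```bash
python3 -c "
from h import *
go([.5895,.0976,.135],-6)
img('side','pics/s6.png');img('top','pics/t6.png')
a=cv2.imread('pics/s6.png')[240:340,220:340]
cv2.imwrite('pics/c6.png',cv2.resize(a,None,fx=6,fy=6,interpolation=cv2.INTER_CUBIC))
s,e,R=cur()
print(proj('side',[e-[0,0,.0385],[.5895,.0976,.07]]))
"
```

```text
t 8.3 pos [587.7  97.5 133.9] yaw -5.94 tilt z [-3.1e-03 -6.0e-04 -1.0e+00] F [-1.35 -0.66 -1.03] w 0.007
shift in current axes mm [ 1.8 -0.3 -1.1] in target axes [ 1.8 -0.3 -1.1] turn deg [0.05 0.18 0.06]
[[276.17299162 297.04573172]
 [275.87390211 308.10855998]]
```

View pics/c6.png

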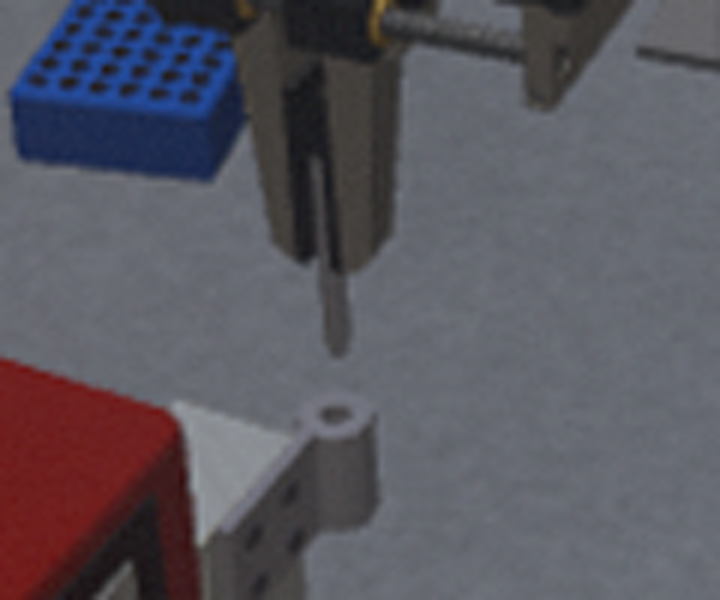

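View pics/t6.png

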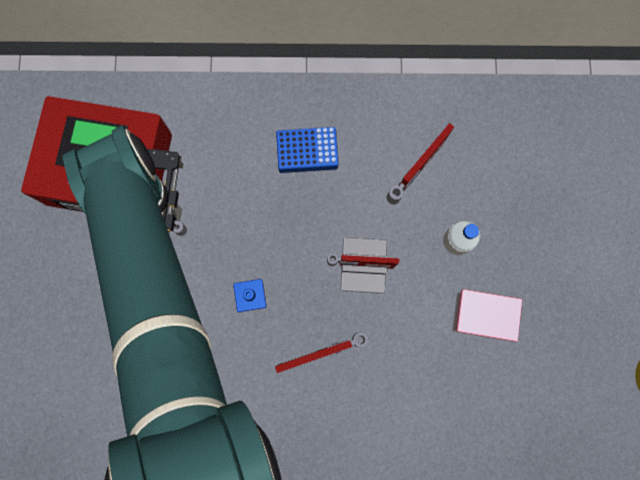

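```bash
python3 -c "
from h import *
img('side','pics/s7.png');img('top','pics/t7.png')
a=cv2.imread('pics/s7.png')[262:318,255:300]
b=cv2.imread('pics/t7.png')[205:250,150:200]
cv2.imwrite('pics/c7.png',cv2.resize(a,None,fx=10,fy=10,interpolation=cv2.INTER_CUBIC))
cv2.imwrite('pics/c7t.png',cv2.resize(b,None,fx=12,fy=12,interpolation=cv2.INTER_CUBIC))
s,e,R=cur()
print(e)
print(proj('side',[e-[0,0,.0385],e,e+[0,0,.0365]]))
print(proj('top',[e-[0,0,.0385],e,e+[0,0,.0365]]))
"
```

```text
[0.58825104 0.09636019 0.13523278]
[[275.91718512 296.70577379]
 [274.71193499 280.0689853 ]
 [273.51527716 263.55080161]]
[[174.54003849 224.26695453]
 [169.87590936 220.17054637]
 [165.14692369 216.01717607]]
```

View pics/c7.png

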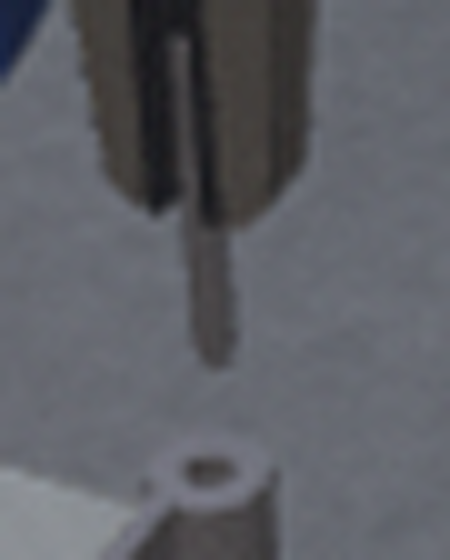

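View pics/c7t.png

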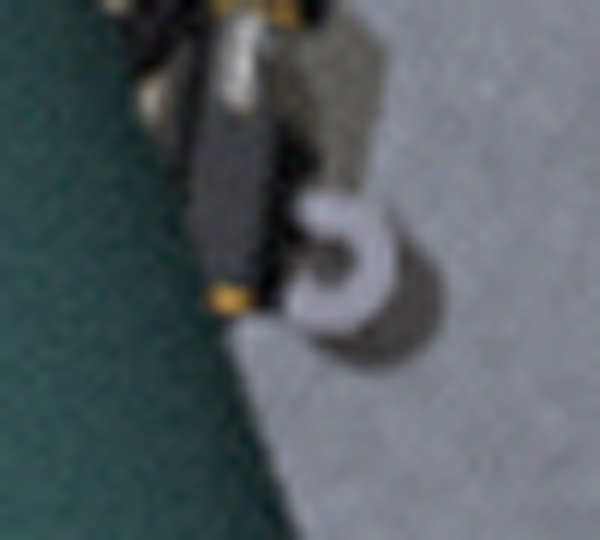

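carry_out --xyz '[[1.8,-0.5,5],[0,0,7],[0,0,7],[0,0,3],[0,0,0],[0,0,0]]' --turn '[[0,0,0],[0,0,0],[0,0,0],[0,0,0],[0,0,0],[0,0,0]]'

```text
t: 9.1
eef_pos: [0.5907, 0.0981, 0.1135]
ee_rot: [-0.0, 0.999, -0.052, -0.0]
contact_force: [0.0, -0.7, 0.7]
gripper_width: 0.007
```

```bash
python3 -c "
from h import *
go([.590,.097,.1115],-6)
img('side','pics/s8.png')
a=cv2.imread('pics/s8.png')[270:326,250:300]
cv2.imwrite('pics/c8.png',cv2.resize(a,None,fx=10,fy=10,interpolation=cv2.INTER_CUBIC))
s,e,R=cur()
print(proj('side',[e-[0,0,.0385],[.5895,.0976,.07]]))
"
```

```text
t 9.1 pos [590.7  98.1 113.5] yaw -5.99 tilt z [-2.e-04  0.e+00 -1.e+00] F [ 0.04 -0.68  0.67] w 0.007
shift in current axes mm [-0.6  1.1  2. ] in target axes [-0.6  1.1  2. ] turn deg [-0.    0.01  0.01]
[[274.94507732 306.02210681]
 [275.87390211 308.10855998]]
```

View pics/c8.png

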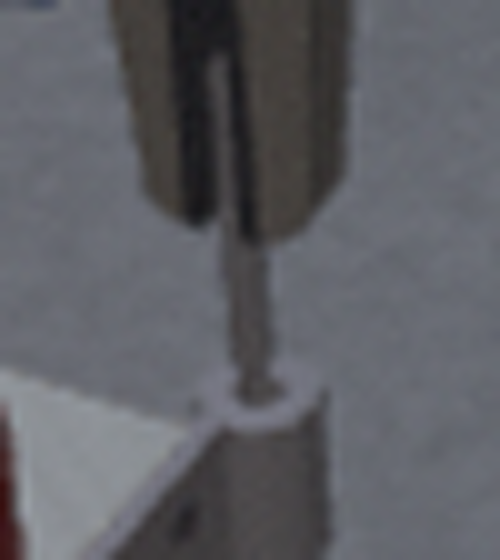

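carry_out --xyz '[[-0.8,1,0],[0,0,2],[0,0,2],[0,0,0],[0,0,0]]' --turn '[[0,0,0],[0,0,0],[0,0,0],[0,0,0],[0,0,0]]'

```text
t: 9.65
eef_pos: [0.5898, 0.0971, 0.1095]
ee_rot: [0.0, 0.999, -0.052, -0.0]
contact_force: [0.6, 0.4, -0.6]
gripper_width: 0.0072
```

```bash
python3 -c "
from h import *
go([.590,.097,.1115],-6)
img('side','pics/s9.png')
a=cv2.imread('pics/s9.png')[270:326,250:300]
cv2.imwrite('pics/c9.png',cv2.resize(a,None,fx=10,fy=10,interpolation=cv2.INTER_CUBIC))
"
```

```text
t 9.65 pos [589.8  97.1 109.5] yaw -6.0 tilt z [-1.e-04 -0.e+00 -1.e+00] F [ 0.58  0.44 -0.59] w 0.0072
shift in current axes mm [ 0.2  0.  -2. ] in target axes [ 0.2  0.  -2. ] turn deg [0.   0.01 0.  ]
```

View pics/c9.png

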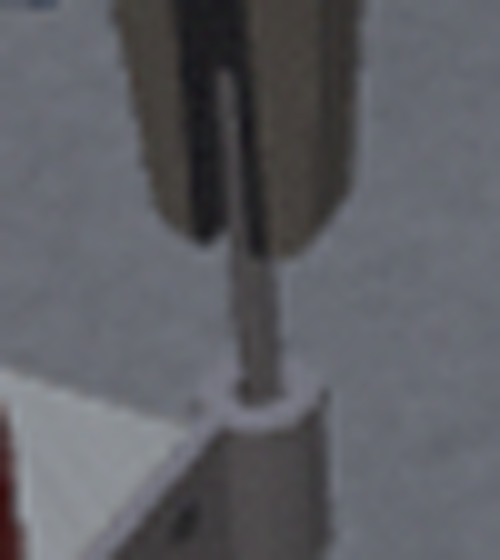

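carry_out --xyz '[[0,0.5,2],[0,0,2],[0,0,1],[0,0,0],[0,0,0]]' --turn '[[0,0,0],[0,0,0],[0,0,0],[0,0,0],[0,0,0]]'

```text
t: 10.2
eef_pos: [0.5899, 0.0966, 0.1046]
ee_rot: [-0.0, 0.999, -0.052, 0.0]
contact_force: [0.6, 0.1, -0.2]
gripper_width: 0.0071
```

carry_out --xyz '[[0,0,2],[0,0,2],[0,0,2],[0,0,2],[0,0,0],[0,0,0]]' --turn '[[0,0,0],[0,0,0],[0,0,0],[0,0,0],[0,0,0],[0,0,0]]'

```text
t: 10.8
eef_pos: [0.5901, 0.0966, 0.0964]
ee_rot: [-0.0, 0.999, -0.052, 0.0]
contact_force: [2.9, 0.3, -1.6]
gripper_width: 0.0073
```

```bash
python3 -c "
from h import *
go([.590,.097,.0785],-6)
img('side','pics/s10.png')
a=cv2.imread('pics/s10.png')[270:326,250:300]
cv2.imwrite('pics/c10.png',cv2.resize(a,None,fx=10,fy=10,interpolation=cv2.INTER_CUBIC))
"
```

```text
t 10.8 pos [590.1  96.6  96.4] yaw -6.0 tilt z [ 5.e-04  3.e-04 -1.e+00] F [ 2.86  0.35 -1.64] w 0.0073
shift in current axes mm [-0.1 -0.3 17.9] in target axes [-0.1 -0.3 17.9] turn deg [-0.02 -0.03  0.  ]
```

View pics/c10.png

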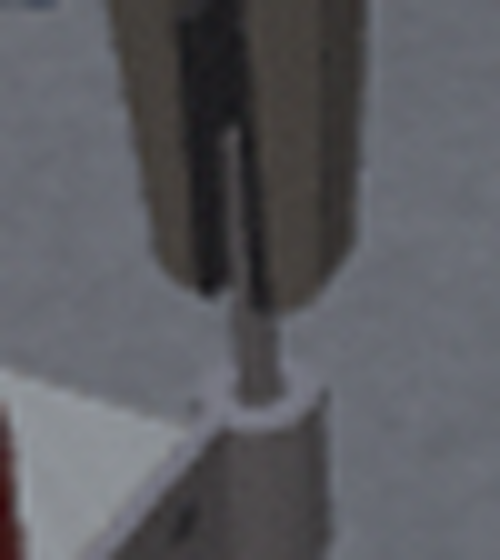

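carry_out --xyz '[[0.5,0,2],[0,0,3],[0,0,3],[0,0,3],[0,0,3],[0,0,0],[0,0,0]]' --turn '[[0,0,0],[0,0,0],[0,0,0],[0,0,0],[0,0,0],[0,0,0],[0,0,0]]'

```text
t: 11.55
eef_pos: [0.5903, 0.0966, 0.0821]
ee_rot: [-0.0, 0.999, -0.052, -0.0]
contact_force: [2.8, 1.5, -3.0]
gripper_width: 0.0069
```

carry_out --xyz '[[0.3,0,1],[0,0,1],[0,0,1],[0,0,0],[0,0,0]]' --turn '[[0,0,0],[0,0,0],[0,0,0],[0,0,0],[0,0,0]]'

```text
t: 12.05
eef_pos: [0.5904, 0.0966, 0.0795]
ee_rot: [-0.0, 0.999, -0.052, -0.0]
contact_force: [1.1, 1.4, 0.1]
gripper_width: 0.007
```

```bash
python3 -c "
from h import *
go([.590,.097,.0785],-6)
img('side','pics/s11.png')
a=cv2.imread('pics/s11.png')[270:326,250:300]
cv2.imwrite('pics/c11.png',cv2.resize(a,None,fx=10,fy=10,interpolation=cv2.INTER_CUBIC))
"
```

```text
t 12.05 pos [590.4  96.6  79.5] yaw -5.99 tilt z [-3.e-04  1.e-04 -1.e+00] F [1.11 1.42 0.13] w 0.007
shift in current axes mm [-0.5 -0.4  1. ] in target axes [-0.5 -0.4  1. ] turn deg [-0.    0.02  0.01]
```

View pics/c11.png

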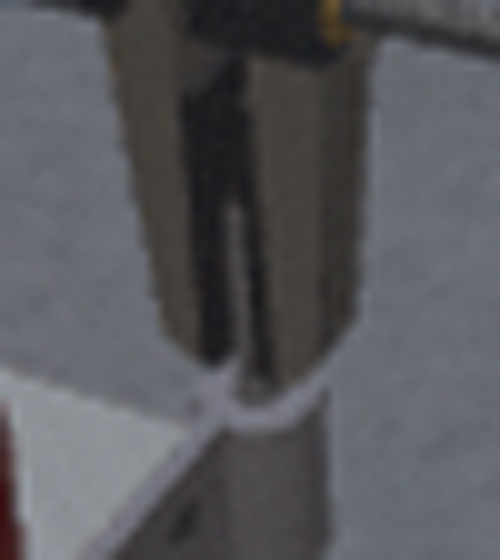

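carry_out --xyz '[[0,0,1],[0,0,0.7],[0,0,0.7],[0,0,0],[0,0,0]]' --turn '[[0,0,0],[0,0,0],[0,0,0],[0,0,0],[0,0,0]]'

```text
t: 12.6
eef_pos: [0.5907, 0.0967, 0.0783]
ee_rot: [0.0, 0.999, -0.052, 0.0]
contact_force: [-1.7, 1.3, 8.3]
gripper_width: 0.0071
```

carry_out --xyz '[[0,0,-0.5],[0,0,0],[0,0,0],[0,0,0],[0,0,0],[0,0,0]]' --turn '[[0,0,0],[0,0,0],[0,0,0],[0,0,0],[0,0,0],[0,0,0]]' --claw -0.3

```text
t: 13.2
eef_pos: [0.5905, 0.0963, 0.0775]
ee_rot: [0.0, 0.999, -0.052, -0.0]
contact_force: [-0.5, 0.0, -0.1]
gripper_width: 0.0529
```

carry_out --xyz '[[0,0,-5],[0,0,-15],[0,0,-25],[0,0,-25],[0,0,-25],[0,0,-25],[0,0,0]]' --turn '[[0,0,0],[0,0,0],[0,0,0],[0,0,0],[0,0,0],[0,0,0],[0,0,0]]'

```text
t: 13.9
eef_pos: [0.5929, 0.0974, 0.2026]
ee_rot: [-0.001, 0.999, -0.052, 0.004]
contact_force: [-0.0, -0.2, -0.4]
gripper_width: 0.0598
```

```bash
python3 -c "
from h import *
m=np.array([.5235,-.2768,0]);k=np.array([.5289,-.206,0]);u=(k-m)/np.linalg.norm(k-m);print(u)
g=m+.008*u
go([g[0],g[1],.2],-3.2)
img('side','pics/s12.png')
a=cv2.imread('pics/s12.png')[250:326,230:320]
cv2.imwrite('pics/c12.png',cv2.resize(a,None,fx=7,fy=7,interpolation=cv2.INTER_CUBIC))
print(proj('side',[[.5895,.0976,.07],[.5895,.0976,.115]]))
"
```

```text
[0.0760503  0.99710398 0.        ]
t 13.9 pos [592.9  97.4 202.6] yaw -5.99 tilt z [ 0.0079  0.001  -1.    ] F [-0.03 -0.23 -0.36] w 0.0598
shift in current axes mm [-30.2 371.4   1.7] in target axes [-48.3 369.5   2.6] turn deg [-0.09 -0.45 -2.79]
[[275.87390211 308.10855998]
 [274.48014355 289.19859028]]
```

View pics/c12.png

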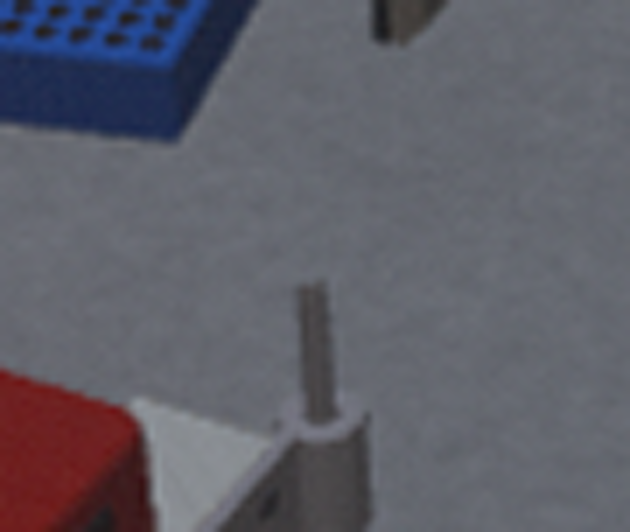

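carry_out --xyz '[[0,0,0],[-5,40,0],[-5,40,0],[-5,40,0],[-5,40,0],[-5,40,0],[-5,40,0],[-5,40,0],[-5,40,0],[-5,40,0]]' --turn '[[0,0,-2.5],[0,0,0],[0,0,0],[0,0,0],[0,0,0],[0,0,0],[0,0,0],[0,0,0],[0,0,0],[0,0,0]]'

```text
t: 14.95
eef_pos: [0.5225, -0.2615, 0.1969]
ee_rot: [-0.0, 1.0, -0.03, -0.001]
contact_force: [0.4, 0.2, 0.9]
gripper_width: 0.0597
```

carry_out --xyz '[[0,0,10],[0,0,10],[0,0,0],[0,0,0],[0,0,0]]' --turn '[[0,0,0],[0,0,0],[0,0,0],[0,0,0],[0,0,0]]'

```text
t: 15.45
eef_pos: [0.5244, -0.2587, 0.1779]
ee_rot: [-0.0, 1.0, -0.029, 0.0]
contact_force: [0.1, 0.2, -0.4]
gripper_width: 0.0597
```

```bash
python3 -c "
from h import *
go([.5246,-.2688,.11],-3.5)"
```

```text
t 15.45 pos [ 524.4 -258.7  177.9] yaw -3.37 tilt z [ 4.e-04  2.e-04 -1.e+00] F [ 0.08  0.19 -0.37] w 0.0597
shift in current axes mm [ 0.8 10.1 67.9] in target axes [ 0.9 10.  67.9] turn deg [-0.01 -0.02  0.13]
```

carry_out --xyz '[[0.8,5,0],[0,5,20],[0,0,20],[0,0,20],[0,0,8],[0,0,0],[0,0,0]]' --turn '[[0,0,0],[0,0,0],[0,0,0],[0,0,0],[0,0,0],[0,0,0],[0,0,0]]'

```text
t: 16.15
eef_pos: [0.5246, -0.2703, 0.1105]
ee_rot: [0.0, 1.0, -0.03, 0.001]
contact_force: [0.7, -0.2, -0.6]
gripper_width: 0.0597
```

```bash
python3 -c "
from h import *
go([.5246,-.2688,.063],-3.5)
img('side','pics/s13.png')
img('top','pics/t13.png')
a=cv2.imread('pics/s13.png')[170:270,290:420];b=cv2.imread('pics/t13.png')[200:300,310:440]
cv2.imwrite('pics/c13.png',np.vstack([cv2.resize(x,None,fx=3,fy=3,interpolation=cv2.INTER_CUBIC) for x in (a,b)]))
"
```

```text
t 16.15 pos [ 524.6 -270.3  110.5] yaw -3.48 tilt z [ 1.e-03 -5.e-04 -1.e+00] F [ 0.69 -0.24 -0.59] w 0.0597
shift in current axes mm [-0.1 -1.5 47.5] in target axes [-0.1 -1.5 47.5] turn deg [ 0.03 -0.06  0.02]
```

View pics/c13.png

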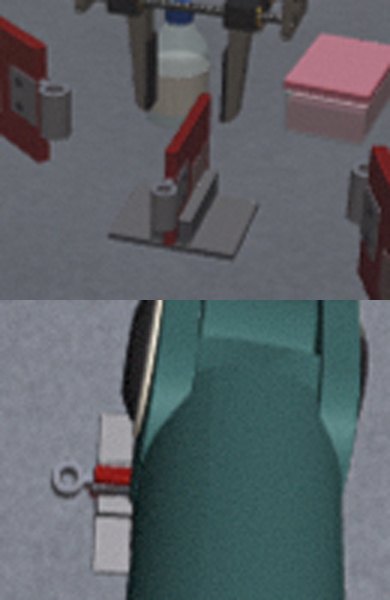

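carry_out --xyz '[[0,-1.5,12],[0,0,12],[0,0,12],[0,0,11],[0,0,0],[0,0,0]]' --turn '[[0,0,0],[0,0,0],[0,0,0],[0,0,0],[0,0,0],[0,0,0]]'

```text
t: 16.85
eef_pos: [0.5238, -0.2685, 0.0621]
ee_rot: [-0.0, 1.0, -0.03, -0.0]
contact_force: [-0.4, 1.1, 1.8]
gripper_width: 0.0597
```

```bash
python3 -c "
from h import *
go([.5246,-.2688,.063],-3.5)
img('side','pics/s14.png')
a=cv2.imread('pics/s14.png')[170:270,290:420]
cv2.imwrite('pics/c14.png',cv2.resize(a,None,fx=5,fy=5,interpolation=cv2.INTER_CUBIC))
"
```

```text
t 16.85 pos [ 523.8 -268.5   62.1] yaw -3.49 tilt z [-8.e-04  5.e-04 -1.e+00] F [-0.35  1.11  1.83] w 0.0597
shift in current axes mm [ 0.8  0.3 -0.9] in target axes [ 0.8  0.3 -0.9] turn deg [-0.03  0.05  0.01]
```

View pics/c14.png

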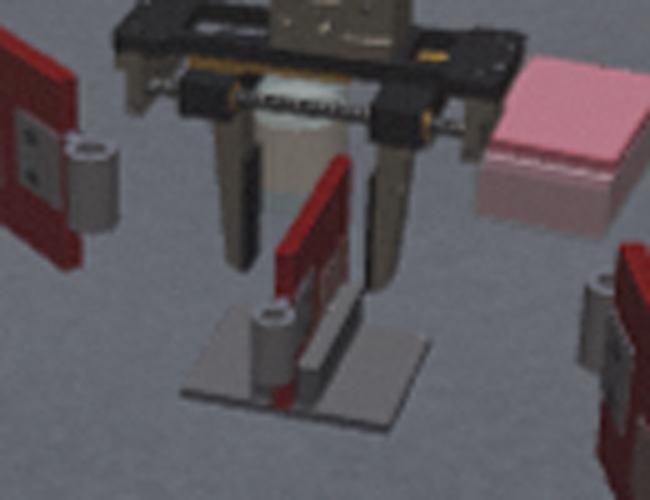

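carry_out --xyz '[[0,0,0],[0,0,0],[0,0,0],[0,0,0],[0,0,0],[0,0,0],[0,0,0],[0,0,0]]' --turn '[[0,0,0],[0,0,0],[0,0,0],[0,0,0],[0,0,0],[0,0,0],[0,0,0],[0,0,0]]' --claw 1 --grip_force 45

```text
t: 17.7
eef_pos: [0.5243, -0.2687, 0.0627]
ee_rot: [0.0, 1.0, -0.03, 0.0]
contact_force: [0.8, -0.8, -0.8]
gripper_width: 0.0093
```

carry_out --xyz '[[0,0,-3],[0,0,-7],[0,0,-10],[0,0,-15],[0,0,-15],[0,0,-15],[0,0,-15],[0,0,0],[0,0,0]]' --turn '[[0,0,0],[0,0,0],[0,0,0],[0,0,0],[0,0,0],[0,0,0],[0,0,0],[0,0,0],[0,0,0]]'

```text
t: 18.6
eef_pos: [0.5239, -0.2688, 0.1431]
ee_rot: [0.0, 1.0, -0.031, 0.0]
contact_force: [-0.0, -0.3, -2.3]
gripper_width: 0.0099
```

```bash
python3 -c "
from h import *
go([.5246,-.2688,.165],-8.9)
img('side','pics/s15.png');img('top','pics/t15.png')
a=cv2.imread('pics/s15.png')[170:270,290:420]
cv2.imwrite('pics/c15.png',cv2.resize(a,None,fx=5,fy=5,interpolation=cv2.INTER_CUBIC))
"
```

```text
t 18.6 pos [ 523.9 -268.8  143.1] yaw -3.51 tilt z [ 3.e-04 -6.e-04 -1.e+00] F [-0.02 -0.32 -2.29] w 0.0099
shift in current axes mm [  0.7  -0.1 -21.9] in target axes [  0.7  -0.1 -21.9] turn deg [ 0.03 -0.02  5.39]
```

View pics/c15.png

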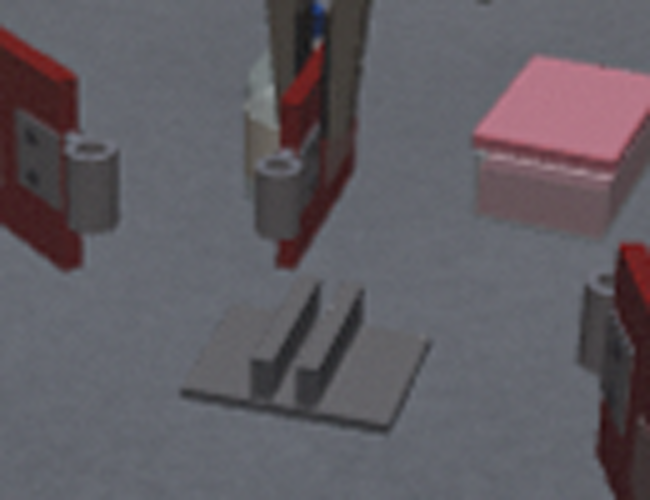

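View pics/t15.png

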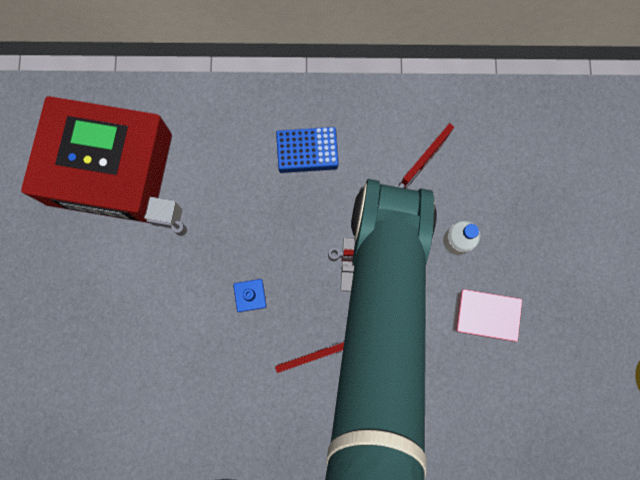

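```bash
python3 -c "
from h import *
img('side');img('top')
a=CAM['top']['img'][235:275,315:365,::-1]
cv2.imwrite('pics/c16.png',cv2.resize(a,None,fx=14,fy=14,interpolation=cv2.INTER_CUBIC))
a=CAM['side']['img'][195:230,330:365,::-1]
cv2.imwrite('pics/c16s.png',cv2.resize(a,None,fx=16,fy=16,interpolation=cv2.INTER_CUBIC))
"
```

```text
(no output)
```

View pics/c16.png

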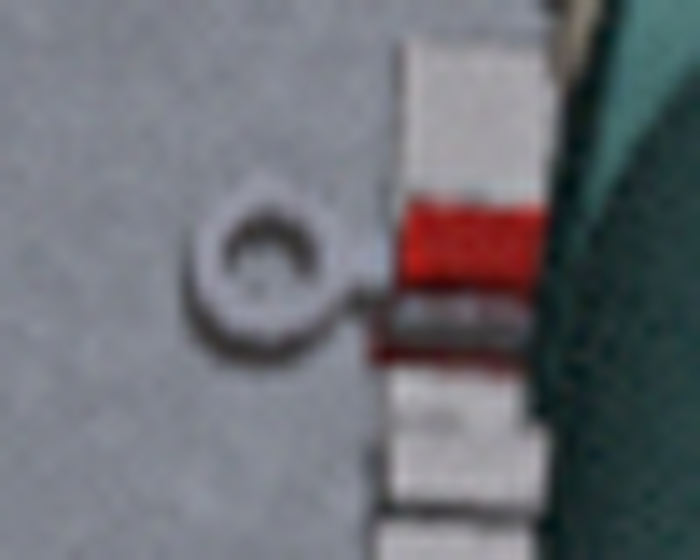

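View pics/c16s.png

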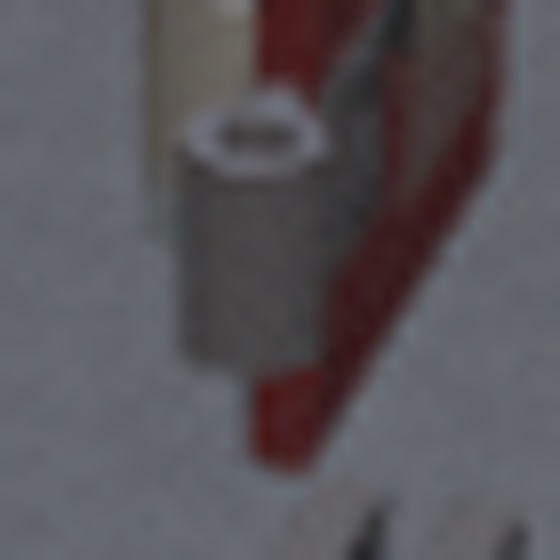

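```bash
python3 -c "
from h import *
np.set_printoptions(precision=4,suppress=True)
img('side');img('top')
s,e,R=cur();print(e)
t=(333.8,252.75);sd=(345.5,202.8)
k=onz('top',t,e[2]-.0247+.035);print(k,'side@z',onz('side',sd,k[2]),tri(np.array(sd),np.array(t)))
print('offset tool',R.inv().apply(k-e)*1e3)
# expected: initial measured knuckle .5289,-.206 with tcp .5243,-.2687
print(proj('side',[k]))
"
```

```text
[ 0.5236 -0.2684  0.142 ]
[ 0.5268 -0.206   0.1523] side@z [ 0.5265 -0.2063  0.1523] (array([ 0.5266, -0.206 ,  0.1524]), array([-0.0975, -0.0181,  0.0105,  0.0768]))
offset tool [ -0.6713 -62.5485 -10.2628]
[[345.3303 202.8389]]
```

carry_out --xyz '[[0,0,-8],[0,0,-8],[0,-25,0],[0,-25,0],[0,-25,0],[0,-25,0],[0,-25,0],[0,-25,0],[0,-25,0],[0,-25,0]]' --turn '[[0,0,0.7],[0,0,0.7],[0,0,1],[0,0,1],[0,0,1],[0,0,1],[0,0,0],[0,0,0],[0,0,0],[0,0,0]]'

```text
t: 19.9
eef_pos: [0.5511, -0.0695, 0.1596]
ee_rot: [0.0, 0.997, -0.078, 0.001]
contact_force: [0.0, 0.2, -1.8]
gripper_width: 0.0097
```

carry_out --xyz '[[0,-20,0],[0,-20,0],[0,0,0],[0,0,0],[0,0,0]]' --turn '[[0,0,0],[0,0,0],[0,0,0],[0,0,0],[0,0,0]]'

```text
t: 20.4
eef_pos: [0.5568, -0.0324, 0.1589]
ee_rot: [0.0, 0.997, -0.078, 0.0]
contact_force: [-0.1, -0.4, -1.5]
gripper_width: 0.0096
```

```bash
python3 -c "
from h import *
go([.5808,.0353,.157],-8.9)"
```

```text
t 20.4 pos [556.8 -32.4 158.9] yaw -9.0 tilt z [ 1.e-04 -9.e-04 -1.e+00] F [-0.07 -0.36 -1.52] w 0.0096
shift in current axes mm [ 13.1 -70.6   1.8] in target axes [ 13.2 -70.6   1.9] turn deg [ 0.05 -0.01 -0.1 ]
```

carry_out --xyz '[[4,-15,0],[4,-15,0],[5,-15,0],[0,-13,0],[0,0,0],[0,0,0],[0,0,0]]' --turn '[[0,0,0],[0,0,0],[0,0,0],[0,0,0],[0,0,0],[0,0,0],[0,0,0]]'

```text
t: 21.1
eef_pos: [0.5784, 0.0236, 0.1585]
ee_rot: [0.0, 0.997, -0.078, -0.0]
contact_force: [-0.1, 0.1, -2.4]
gripper_width: 0.0094
```

```bash
python3 -c "
from h import *
go([.5808,.0353,.157],-8.9)
img('side','pics/s17.png');img('top','pics/t17.png')
a=CAM['top']['img'][200:245,150:210,::-1]
cv2.imwrite('pics/c17.png',cv2.resize(a,None,fx=12,fy=12,interpolation=cv2.INTER_CUBIC))
a=CAM['side']['img'][260:325,250:320,::-1]
cv2.imwrite('pics/c17s.png',cv2.resize(a,None,fx=9,fy=9,interpolation=cv2.INTER_CUBIC))
"
```

```text
t 21.1 pos [578.4  23.6 158.5] yaw -8.94 tilt z [-5.e-04 -8.e-04 -1.e+00] F [-0.05  0.15 -2.39] w 0.0094
shift in current axes mm [  0.6 -12.    1.5] in target axes [  0.6 -12.    1.5] turn deg [ 0.05  0.02 -0.04]
```

View pics/c17.png

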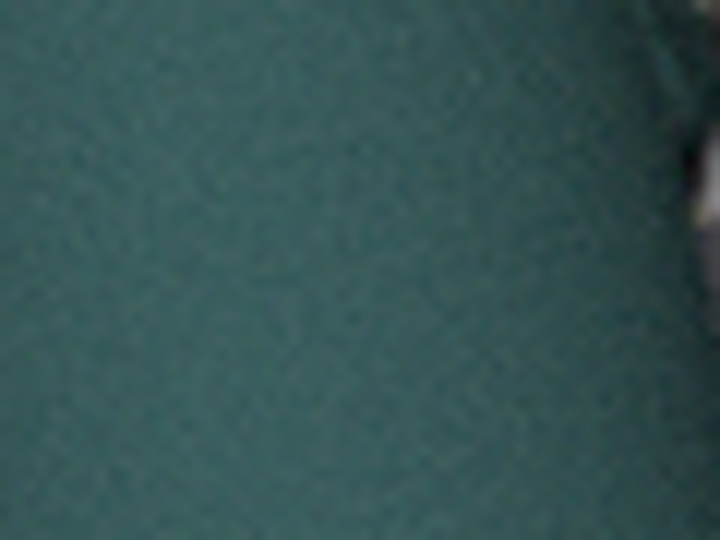

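View pics/c17s.png

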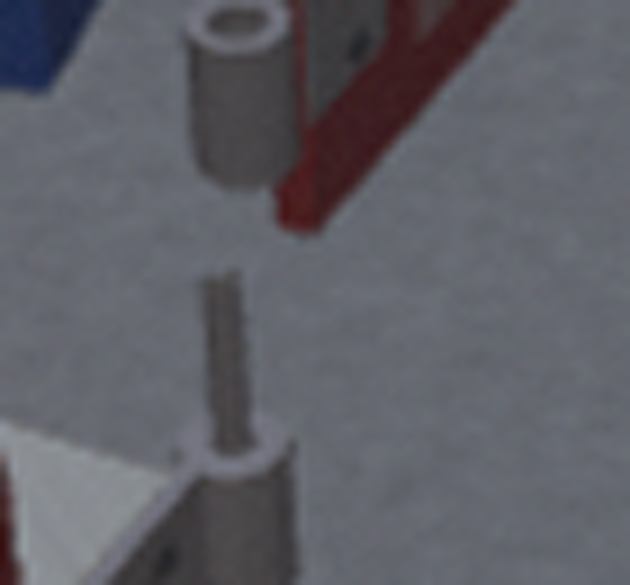

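carry_out --xyz '[[0.4,-6,0],[0.4,-6,0],[0,0,0],[0,0,0],[0,0,0],[0,0,0]]' --turn '[[0,0,0],[0,0,0],[0,0,0],[0,0,0],[0,0,0],[0,0,0]]'

```text
t: 21.8
eef_pos: [0.5812, 0.0358, 0.1586]
ee_rot: [0.0, 0.997, -0.078, -0.0]
contact_force: [-1.3, -0.8, -1.9]
gripper_width: 0.0095
```

```bash
python3 -c "
from h import *
go([.581,.0353,.148],-8.9)
img('side','pics/s18.png')
a=CAM['side']['img'][255:325,240:310,::-1]
cv2.imwrite('pics/c18s.png',cv2.resize(a,None,fx=9,fy=9,interpolation=cv2.INTER_CUBIC))
s,e,R=cur(); k=e+R.apply([-.00067,-.06255,-.0103+0]); print(k)
print('pred door knuckle top, bottom',proj('side',[k,k-[0,0,.035]]),'axis', proj('side',[[.590,.0972,z] for z in (.07,.115,k[2]-.035,k[2])]))
"
```

```text
t 21.8 pos [581.2  35.8 158.6] yaw -8.92 tilt z [-1.e-04 -2.e-04 -1.e+00] F [-1.32 -0.83 -1.86] w 0.0095
shift in current axes mm [-0.1  0.5 10.6] in target axes [-0.1  0.5 10.6] turn deg [ 0.01  0.01 -0.02]
[0.5902645  0.09771312 0.16891602]
pred door knuckle top, bottom [[272.28196311 265.10140832]
 [273.4559707  280.90638797]] axis [[275.70036919 307.93068028]
 [274.30259719 289.02588284]
 [273.69190719 280.7663307 ]
 [272.52361166 264.96519108]]
```

View pics/c18s.png

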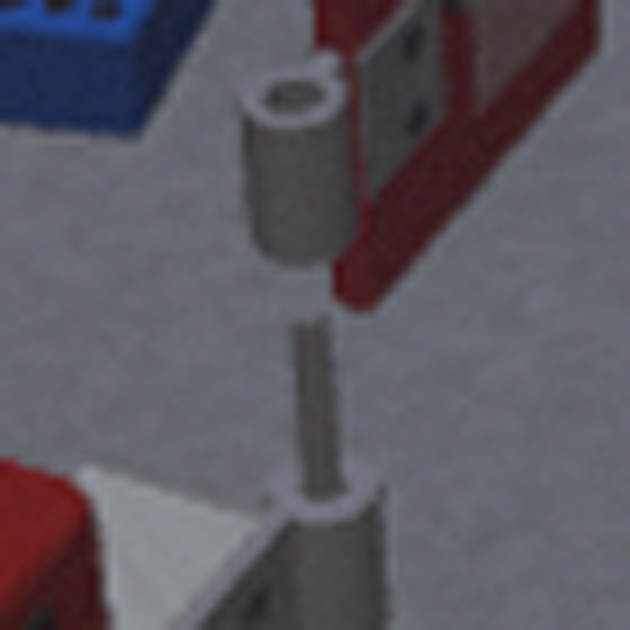

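carry_out --xyz '[[0,0,5],[0,0,5],[0,0,4],[0,0,2],[0,0,2],[0,0,2],[0,0,0],[0,0,0]]' --turn '[[0,0,0],[0,0,0],[0,0,0],[0,0,0],[0,0,0],[0,0,0],[0,0,0],[0,0,0]]'

```text
t: 22.65
eef_pos: [0.5813, 0.036, 0.1387]
ee_rot: [0.0, 0.997, -0.078, 0.0]
contact_force: [-0.2, 0.6, -2.0]
gripper_width: 0.0098
```

```bash
python3 -c "
from h import *
go([.581,.0355,.1007],-8.9)
img('side','pics/s19.png')
a=CAM['side']['img'][255:325,240:310,::-1]
cv2.imwrite('pics/c19s.png',cv2.resize(a,None,fx=9,fy=9,interpolation=cv2.INTER_CUBIC))
"
```

```text
t 22.65 pos [581.3  36.  138.7] yaw -8.9 tilt z [ 1.e-04 -1.e-04 -1.e+00] F [-0.17  0.56 -1.95] w 0.0098
shift in current axes mm [-0.2  0.6 38. ] in target axes [-0.2  0.6 38. ] turn deg [ 0. -0. -0.]
```

View pics/c19s.png

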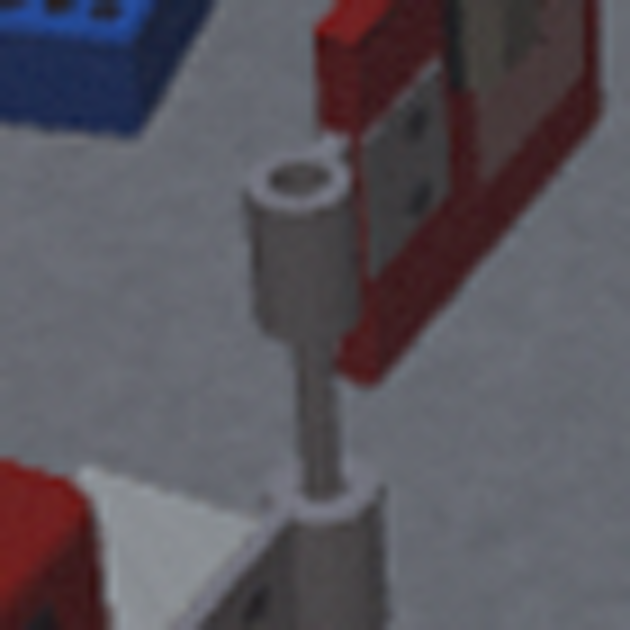

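carry_out --xyz '[[-0.5,0,2],[0,0,2],[0,0,2],[0,0,2],[0,0,2],[0,0,0],[0,0,0]]' --turn '[[0,0,0],[0,0,0],[0,0,0],[0,0,0],[0,0,0],[0,0,0],[0,0,0]]'

```text
t: 23.4
eef_pos: [0.5807, 0.0361, 0.1286]
ee_rot: [0.0, 0.997, -0.078, -0.0]
contact_force: [0.0, -0.3, -1.7]
gripper_width: 0.0097
```

```bash
python3 -c "
from h import *
go([.581,.0355,.1007],-8.9)
img('side','pics/s20.png')
a=CAM['side']['img'][255:325,240:310,::-1]
cv2.imwrite('pics/c20s.png',cv2.resize(a,None,fx=9,fy=9,interpolation=cv2.INTER_CUBIC))
"
```

```text
t 23.4 pos [580.7  36.1 128.6] yaw -8.9 tilt z [-2.e-04 -0.e+00 -1.e+00] F [ 0.04 -0.32 -1.67] w 0.0097
shift in current axes mm [ 0.4  0.6 27.9] in target axes [ 0.4  0.6 27.9] turn deg [0.   0.01 0.  ]
```

View pics/c20s.png

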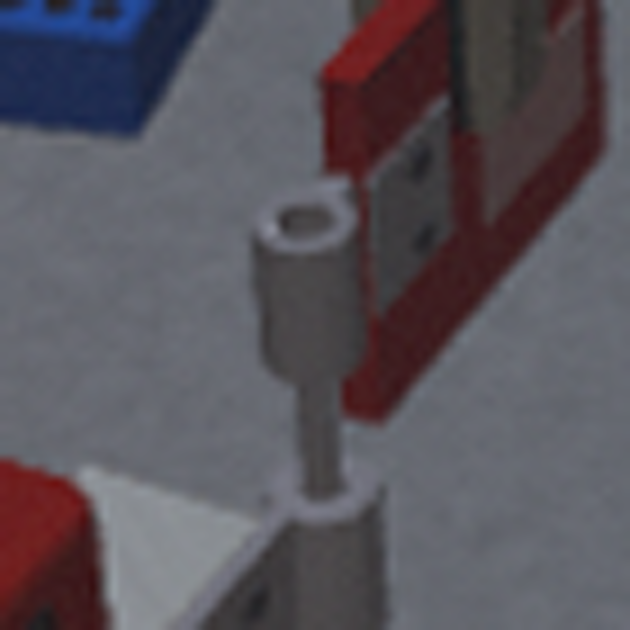

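carry_out --xyz '[[0,0,3],[0,0,3],[0,0,3],[0,0,3],[0,0,3],[0,0,3],[0,0,0],[0,0,0]]' --turn '[[0,0,0],[0,0,0],[0,0,0],[0,0,0],[0,0,0],[0,0,0],[0,0,0],[0,0,0]]'

```text
t: 24.25
eef_pos: [0.5807, 0.0362, 0.1106]
ee_rot: [0.0, 0.997, -0.078, -0.0]
contact_force: [-0.3, -0.4, -1.5]
gripper_width: 0.0097
```

```bash
python3 -c "
from h import *
go([.581,.0355,.1007],-8.9)
img('side','pics/s21.png')
a=CAM['side']['img'][255:325,240:310,::-1]
cv2.imwrite('pics/c21s.png',cv2.resize(a,None,fx=9,fy=9,interpolation=cv2.INTER_CUBIC))
"
```

```text
t 24.25 pos [580.7  36.2 110.6] yaw -8.9 tilt z [-1.e-04  0.e+00 -1.e+00] F [-0.3  -0.41 -1.54] w 0.0097
shift in current axes mm [0.4 0.6 9.9] in target axes [0.4 0.6 9.9] turn deg [0.   0.01 0.  ]
```

View pics/c21s.png

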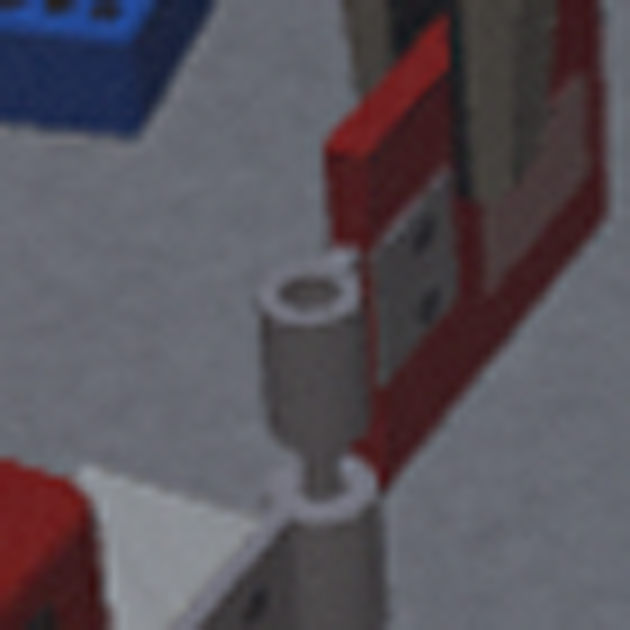

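carry_out --xyz '[[0.3,0.2,2],[0,0,2],[0,0,2],[0,0,2],[0,0,1.5],[0,0,0],[0,0,0],[0,0,0]]' --turn '[[0,0,0],[0,0,0],[0,0,0],[0,0,0],[0,0,0],[0,0,0],[0,0,0],[0,0,0]]'

```text
t: 25.1
eef_pos: [0.5811, 0.0359, 0.1012]
ee_rot: [-0.0, 0.997, -0.078, 0.0]
contact_force: [0.9, 0.2, -1.4]
gripper_width: 0.0098
```

```bash
python3 -c "
from h import *
go([.581,.0355,.1007],-8.9)
img('side','pics/s22.png');img('top','pics/t22.png')
a=CAM['side']['img'][265:325,245:315,::-1]
cv2.imwrite('pics/c22s.png',cv2.resize(a,None,fx=10,fy=10,interpolation=cv2.INTER_CUBIC))
s,e,R=cur(); k=e+R.apply([-.00067,-.06255,-.0103]); print(k)
print(proj('side',[k,k-[0,0,.035],[.59,.0972,.07]]))
"
```

```text
t 25.1 pos [581.1  35.9 101.2] yaw -8.9 tilt z [ 2.e-04 -0.e+00 -1.e+00] F [ 0.88  0.19 -1.41] w 0.0098
shift in current axes mm [-0.1  0.4  0.5] in target axes [-0.1  0.4  0.5] turn deg [-0.   -0.01  0.  ]
[0.59009451 0.09780073 0.11155205]
[[274.24946313 290.6964951 ]
 [275.34255776 305.43077625]
 [275.70036919 307.93068028]]
```

View pics/c22s.png

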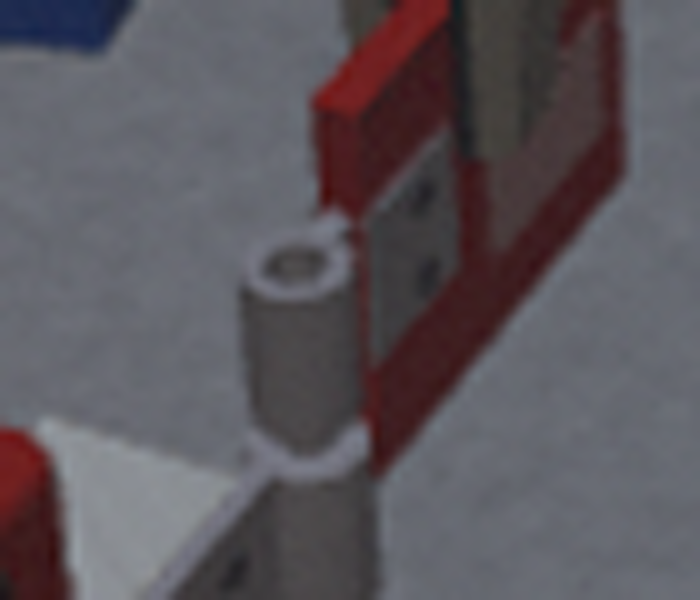

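View pics/s22.png

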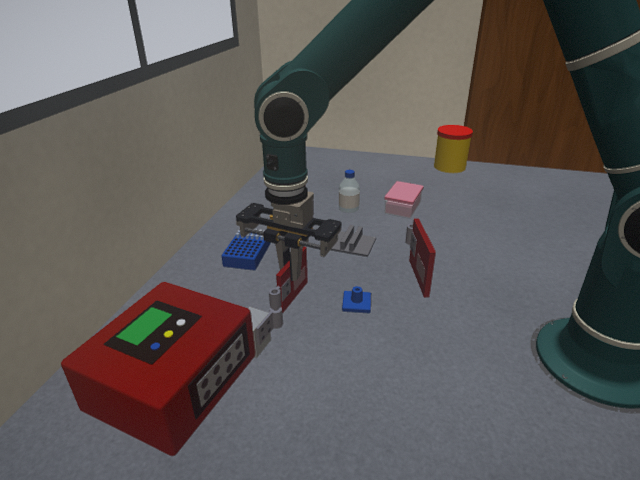

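```bash
python3 -c "
from h import *
import time
img('side')
s,e,R=cur(); print(s['t'],e,np.abs(s['dq']).max(),s['contact_force'],s['gripper_width'])
print(env.sign_off())
"
```

```text
25.25 [0.58108889 0.03586821 0.10124656] 0.001259400823041935 [ 0.2842194  -0.20508822 -1.88663883] 0.009990506995138013
the job is handed in; nothing more can be done
None
```

The pin is home in the fixed knuckle, and the gripper is holding the red door over it, upright and still. I handed the job in at about 25 s of the 61 s allowed; no verdict was reported.

**Door choice:** I took the door in the grey slotted stand. Its panel measured 109 mm against the stated 110 mm, and it looked the smallest of the three.

**Pin:** It bottomed in the knuckle with 8 N of push. The gripper's height put the pin's foot about 30 mm deep. After I let go, the side picture showed it upright, standing about 45 mm proud.

**Door:** I pinched it near the top edge with 45 N and lowered it over the pin, with no push-back beyond the door's own weight. The last checks showed:
- **Gap between knuckles:** about 6.5 mm, from the gripper height and from the side picture.
- **Knuckle axes:** within about 1 mm of each other by estimate.
- **Line with the fixed leaf:** door at -8.9° against the instrument's fitted -8.9°.
- **Stillness:** the arm's joints were at rest and the side force was under 1 N.

**Doubts:**
- The arm hid the hinge from the top camera at the end, so the final alignment rests on the side view and the arm's own position.
- The two cameras differed by 1–2.5 mm on where the knuckle is across the bench.
- The held pin looked tilted by about 2° in the side picture before it went in.

I saw no contact with the tube rack, tip box or bottle, but I did not measure their positions again at the end.

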